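# Clear the egg-pack sealer into the dispatch rack

## Robot

A 7-joint arm with a two-finger parallel gripper is mounted at the origin on the work surface. World frame = base frame: x ahead of the robot, y to its left, z up, the work surface at z = 0. Lengths are in m, angles in rad, forces in N, time in s.
With the tool pointing down it reaches from about 0.4 to 0.875 m from the base axis. Payload 6.5 kg.
Tool frame: the origin (TCP) lies between the finger pads; the fingertips stand 14 mm ahead of it and the grasp point (between the pads) lies 5 mm behind it (tip_extent is the distance from the TCP to the fingertips, in m); z points along the fingers, y is the line along which they close (so a half turn about z gives the same grasp; the last joint's range is limited). The gripper opens to 88 mm and grips with 3 to 60 N. Pads are 18 mm wide; open, the fingers measure 123 mm over their backs; the gripper's body (75 mm by 187 mm) begins 45 mm behind the grasp point.
Start: joints at [-1.293, 0.536, -0.004, 1.538, 0.003, 1.067, -0.071], TCP at [0.219, 0.612, 0.253] pointing down, gripper open.
Joint ranges: [-2.7, 2.7], [-0.37, 2.16], [-1.27, 1.26], [0.24, 2.4], [-1.31, 4.45], [0.19, 1.91], [-2.76, 2.76]. Speed limits (rad/s): [2.39, 2.39, 3.14, 3.14, 3.14, 3.14, 3.14].

## Interface

Orientations are given as a rotation vector (axis times angle).
In Python, from bench import observe, camera, sign_off, find_in, outline_of, tip_extent gives the robot as it stands.
- The arm moves only by the tool play_rows, never from a script. Its argument "plan" is a list of rows, each a list of 4 numbers: the shift along the tool's x, y, z in cm, then the turn about the tool's z in rad. In form: [[x, y, z, spin], ...]. A call has 1 to 12 rows; each row is the pose to reach, as a shift and turn from the pose commanded when the call began, along the tool's axes at that moment; what a row does not reach only later rows make up. A row lasts 1/10 s, in which the tool goes at most 50 mm and 8.59 degrees, less where a joint would pass 70% of its speed; a pose out of reach is approached as far as the arm can. A call with a gripper value outside its range is refused whole. "gripper" is the opening in per cent of the stroke, from 0 (shut) to 100 (fully open), set as the call begins (left out, the last holds). The fingers move at their own pace and stop on an object; the grip force is fixed at half the most. Time passes only in rows, so rows that repeat a pose let the fingers close. It gives the time, the measured TCP pose, the force, the opening and the grip force at its end, in the units of the state.
- observe(): the state, without advancing time (a new reading comes with each control period).
- camera(name): name is "scene" or "top"; returns a dict with "img" (400x640x3 uint8, blue, green, red), "mtx" (3x3 intrinsics, pixels), "distortion" ([k1, k2, p1, p2, k3] as OpenCV has them; the pictures are not rectified), "R" (3x3) and "t" (3): a world point X has camera coordinates R X + t. Camera axes: x right, y down, z forward; pixel columns grow to the right and rows downward; lengths in m; the calibration is good to about 2 mm. A picture is of the moment at which its call begins. There is no depth.
- sign_off(): hands the job in; it is judged then, once.
Trained networks look in a picture, given as the dict that the camera call returned (one of the last four; its "shot" number tells which), for a name from the list of things; names that differ only in an ending like _2 or _b are one class to them, and where a whole thing is asked for, a point or a joint stands for the part that bears it (a point fixed in the world has none). Each returns a list of dicts, best first, with "p" (0 to 1); they miss things now and then, are a little off and sometimes report something else, mostly with a low value. They report only what shows in the picture. A call takes as long as a camera call.
- find_in(picture, thing): "point" ([column, row] in pixels, amid what is visible of it).
- outline_of(picture, thing): "pixels" (400x640 bool, what is visible of it) and "point" ([column, row] in pixels, amid what is visible of it).
The state is a dict: "clock": time; "joint_positions": joint angles; "qvel": joint speeds; "effort": joint torques, N m; "eef_pos": TCP position; "tcp_rot": TCP orientation; "wrist_force": force on the tool from outside, world axes, zero at the start; "wrist_torque": the same for the moment, N m; "gripper_width": finger opening in m; "finger_force": force on a finger pad.
Only numpy, scipy, OpenCV 4.12 (cv2) and the standard library are available. Lean on these libraries where they do the work, as an engineer would, in place of code of your own. Each camera call takes 0.05 s, during which the arm holds its last target. There are 200 camera calls.

## Task

The sealing run is over: lift the sealer's hood all the way up onto its stop, take out every egg pack and slide each into its own bay of the rack, upright and wholly under the wire shelf. Only when all packs are away, lower the hood until it is fully shut. Bring the hood gently onto its stop both times, and leave the film roll, the bottle and the blue egg flat where they stand.

Things in the scene. Friction and masses are not known exactly. Their poses are not given: they have to be found in the camera images.
- sealer: Fixed benchtop pack sealer, left or right of the rack: black base 250 (x) x 290 (y) x 56 mm, hinged hood with clear window. Origin: centre of underside; +x to its back (hinge, away from robot), z up. Nest floor at z = 60; three nests, centres x = -15, y = -88, 0, 88, each 68 wide, 163 long; bars between (20 wide) and rim reach z = 70. 2 or 3 packs lie in them, one per nest, long side along x.
- hood (a joint): Hood angle, rad: 0 shut (lower stop), 1.4 fully open (upper stop); the front edge rises as it grows. Starts shut or ajar (0 to 0.25). Friction hinge (1.0 N m, slight damping): the 0.6 kg hood stays wherever it is left; at the handle it takes about 7 N to lift, 2 to 5 N to lower.
- hood_hinge (a point): Middle of the hood's hinge axis (parallel to the sealer's y), fixed at x = 95, z = 62 mm in the sealer's frame. The hood is 200 mm long from here to its front face, 280 wide, 80 deep, open underneath, and covers the packs when shut.
- hood_handle (a point): Middle of the hood's handle: round steel bar 14 mm thick, 160 long, parallel to the sealer's y, held at its ends 45 mm before the hood's front face (38 mm clear gap). Shut: 245 mm before and 55 above the hinge axis; it swings on a 251 mm arc; fully open: 13 mm behind and 251 above. It may turn in the fingers: pinch it from straight above, one finger before and one behind, all along the arc.
- rack: Fixed aluminium rack. Origin: centre of underside; +x away from robot. Floor 222 x 226 mm, top z = 4. Three bays side by side in y, 70 mm wide inside, pitch 74, ribs to z = 16. Half with x < 0: open apron, where packs are set down to be slid in +x under a wire shelf over x = 0 to 109 (underside z = 77, top 83). Back stop face at x = 106; a pack against it is wholly under the shelf.
- bay0 (a point): Where the centre of a fully home pack lies in the bay at y = -74 mm of the rack: x = +55 mm, z = 34 mm in the rack's frame.
- bay1 (a point): The same for the middle bay (y = 0).
- bay2 (a point): The same for the bay at y = +74 mm.
- pack0_center (a point): Centre (half-way up) of an egg pack: a closed two-egg pack, grey moulded tray under a clear cover with two eggs showing, a block 100 (its x) x 56 (its y) x 60 mm (z up), about 0.15 kg, firm enough to grip at 25 N. All packs are alike; this one may be absent (None from the start).
- pack1_center (a point): Centre (half-way up) of an egg pack: a closed two-egg pack, grey moulded tray under a clear cover with two eggs showing, a block 100 (its x) x 56 (its y) x 60 mm (z up), about 0.15 kg, firm enough to grip at 25 N. All packs are alike; this one may be absent (None from the start).
- pack2_center (a point): Centre (half-way up) of an egg pack: a closed two-egg pack, grey moulded tray under a clear cover with two eggs showing, a block 100 (its x) x 56 (its y) x 60 mm (z up), about 0.15 kg, firm enough to grip at 25 N. All packs are alike; this one may be absent (None from the start).
- film_roll: Bystander: a roll of violet film standing on end, 100 mm diameter, 200 mm high, loose. Origin: centre of its underside.
- sanitiser: Bystander: a white bottle, 68 mm diameter, 170 mm high, loose. Origin: centre of its underside.
- egg_flat: Bystander: a blue moulded egg flat, 141 x 188 mm, 60 mm high with its eggs, loose. Origin: centre of its underside.

How it is judged:
On the way, in this order (a step that is already met when the one before it is completed fails the run):
1. the hood has been lifted fully open, onto its upper stop (value of joint hood above 1.33 rad), for 0.2 s.
2. with the hood still open, every pack is home in a bay, released ((horizontal distance between pack0_center and bay0 below 0.014 m or horizontal distance between pack0_center and bay1 below 0.014 m or horizontal distance between pack0_center and bay2 below 0.014 m) and z of pack0_center in the frame of rack between 0.027 and 0.042 m and angle between each of pack0_center, pack1_center, pack2_center's own z axis and vertical below 0.12 rad and (horizontal distance between pack1_center and bay0 below 0.014 m or horizontal distance between pack1_center and bay1 below 0.014 m or horizontal distance between pack1_center and bay2 below 0.014 m) and z of pack1_center in the frame of rack between 0.027 and 0.042 m and (horizontal distance between pack2_center and bay0 below 0.014 m or horizontal distance between pack2_center and bay1 below 0.014 m or horizontal distance between pack2_center and bay2 below 0.014 m) and z of pack2_center in the frame of rack between 0.027 and 0.042 m and linear speed of each of pack0, pack1, pack2 below 0.02 m/s and contact force between the fingers and pack0 below 0.5 N and contact force between the fingers and pack1 below 0.5 N and contact force between the fingers and pack2 below 0.5 N and value of joint hood above 1.2 rad), for 0.2 s.
3. the hood has been lowered fully shut (value of joint hood below 0.03 rad), for 0.2 s.
At the end, for the whole second after the job is handed in: Every pack present stands upright (within 0.12 rad) on the floor of a bay of the rack, its centre within 14 mm of that bay's home point (wholly under the wire shelf, to about 10 mm), at rest; the hood is shut (below 0.03 rad); film roll, bottle and egg flat are within 30 mm of where they were ((horizontal distance between pack0_center and bay0 below 0.014 m or horizontal distance between pack0_center and bay1 below 0.014 m or horizontal distance between pack0_center and bay2 below 0.014 m) and z of pack0_center in the frame of rack between 0.027 and 0.042 m and angle between each of pack0_center, pack1_center, pack2_center's own z axis and vertical below 0.12 rad and (horizontal distance between pack1_center and bay0 below 0.014 m or horizontal distance between pack1_center and bay1 below 0.014 m or horizontal distance between pack1_center and bay2 below 0.014 m) and z of pack1_center in the frame of rack between 0.027 and 0.042 m and (horizontal distance between pack2_center and bay0 below 0.014 m or horizontal distance between pack2_center and bay1 below 0.014 m or horizontal distance between pack2_center and bay2 below 0.014 m) and z of pack2_center in the frame of rack between 0.027 and 0.042 m and linear speed of each of pack0, pack1, pack2 below 0.02 m/s and value of joint hood below 0.03 rad and distance of each of film_roll, sanitiser, egg_flat from where it was at the start of the episode below 0.03 m); the robot touches nothing.
It fails at once if the hood bangs on its lower stop (faster than 0.8 rad/s in the last 0.2 rad) (value of joint hood below 0.2 rad and velocity of joint hood below -0.8 rad/s).
It fails at once if the hood bangs on its upper stop (faster than 0.8 rad/s in the last 0.2 rad) (value of joint hood above 1.2 rad and velocity of joint hood above 0.8 rad/s).
It fails at once if the film roll, the bottle or the egg flat is knocked aside by more than 30 mm (distance of any of film_roll, sanitiser, egg_flat from where it was at the start of the episode above 0.03 m).
Of pack0, pack1, pack2 only 2 to 3 are there at a start; the rules pass over those that are not, and their reading is None.
At some moment in a run one of pack0, pack1, pack2 may be knocked a few centimetres aside while the robot is not near it.
Once in a run the grip may slacken for a moment while it holds something.
It also fails if it takes over 210 s, if anything falls off the work surface, if the arm or the gripper's body presses on something with over 40 N, if the wrist force passes 120 N, or if a joint passes its speed limit or range.

## Working session

There is one attempt and no reset: what is moved stays moved. The work goes in short steps, Python scripts to look and compute and a tool call to move; the robot and the scene stay as the last step left them, time stands still between calls to the robot, and variables do not carry over. Pictures are saved under pics/ and viewed, at most 14 in all, crops included, and the job is handed in when it is done.

Besides the shell and the picture viewer there is one more tool, called after "Request:" as a command line: name --pt "numbers of a row" for each row, then --argument value for the rest. play_rows: Moves the arm, as the interface text tells. Its arguments: {"type":"object","properties":{"plan":{"type":"array"},"gripper":{"type":"number"}},"required":["plan"]}

```bash
mkdir -p pics; ls; cat > h.py <<'E'
import numpy as np, cv2, json
from bench import observe, camera, sign_off, find_in, outline_of, tip_extent
from scipy.spatial.transform import Rotation as Rn
def proj(c,X):
    X=np.atleast_2d(np.array(X,float))
    r,_=cv2.Rodrigues(np.array(c["R"])); 
    return cv2.projectPoints(X,r,np.array(c["t"],float),np.array(c["mtx"]),np.array(c["distortion"],float))[0][:,0]
def ray(c,p):
    u=cv2.undistortPoints(np.array([[p]],float),np.array(c["mtx"]),np.array(c["distortion"],float))[0,0]
    R=np.array(c["R"]);t=np.array(c["t"]).ravel()
    return -R.T@t, R.T@np.array([u[0],u[1],1])
def at_z(c,p,z):
    o,d=ray(c,p); return o+d*(z-o[2])/d[2]
def tri(c1,p1,c2,p2):
    o1,d1=ray(c1,p1);o2,d2=ray(c2,p2)
    A=np.stack([d1,-d2],1);s=np.linalg.lstsq(A,o2-o1,rcond=None)[0]
    a=o1+d1*s[0];b=o2+d2*s[1];return (a+b)/2,np.linalg.norm(a-b)
E
python3 - <<'E'
from h import *
s=observe();print(s)
print(tip_extent)
for n in("scene","top"):
    c=camera(n);cv2.imwrite(f"pics/{n}0.png",c["img"])
    o,d=ray(c,[320,200]);print(n,o,d)
    for t in["sealer","hood","hood_handle","rack","pack0_center","film_roll","sanitiser","egg_flat"]:
        print(t,[(np.round(f["point"]),round(f["p"],2)) for f in find_in(c,t)[:4]])
E
```

```text
pics
{'clock': 0.0, 'joint_positions': array([-1.2932007 ,  0.53715656, -0.00440764,  1.53883461,  0.00258423,
        1.06729089, -0.07121184]), 'qvel': array([-0.00069507, -0.0011218 ,  0.00083379, -0.00108737, -0.00223543,
       -0.00142439,  0.00252689]), 'effort': array([ 4.17241699e-04, -5.70978856e+01,  9.91104729e-01, -2.51607835e+01,
       -5.61959285e-02,  1.79252028e-02,  1.62408228e-04]), 'eef_pos': array([0.2189252 , 0.61141547, 0.25186059]), 'tcp_rot': array([-5.37309304e-01, -3.09513664e+00,  2.63221345e-03]), 'wrist_force': array([-0.80598687,  0.11216483, -0.25372562]), 'wrist_torque': array([ 0.04548611, -0.01655867, -0.0266207 ]), 'finger_force': 0.0, 'gripper_width': 0.08777158624065826}
0.014
scene [1.01515533 0.87818808 1.34022141] [-0.31858999 -0.57658297 -0.75275918]
sealer [(array([287., 189.]), 0.88)]
hood [(array([287., 176.]), 0.61)]
hood_handle [(array([288., 178.]), 0.62)]
rack [(array([346., 278.]), 0.75)]
pack0_center [(array([384., 342.]), 0.67)]
film_roll [(array([385., 341.]), 0.68), (array([343., 277.]), 0.21)]
sanitiser [(array([420., 308.]), 0.91)]
egg_flat [(array([262., 137.]), 0.59)]
top [ 0.38042402 -0.02921584  1.23647817] [ 0.14641368  0.01393438 -0.98931707]
sealer [(array([378., 202.]), 0.56)]
hood [(array([264., 200.]), 0.27)]
hood_handle [(array([382., 198.]), 0.69)]
rack [(array([262., 200.]), 0.58), (array([381., 201.]), 0.31), (array([165., 183.]), 0.16)]
pack0_center []
film_roll []
sanitiser [(array([186., 236.]), 0.89)]
egg_flat [(array([465., 222.]), 0.8), (array([262., 202.]), 0.22)]
```

View pics/scene0.png

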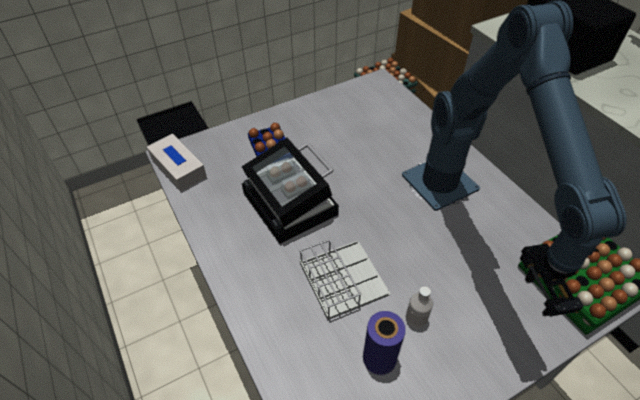

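View pics/top0.png

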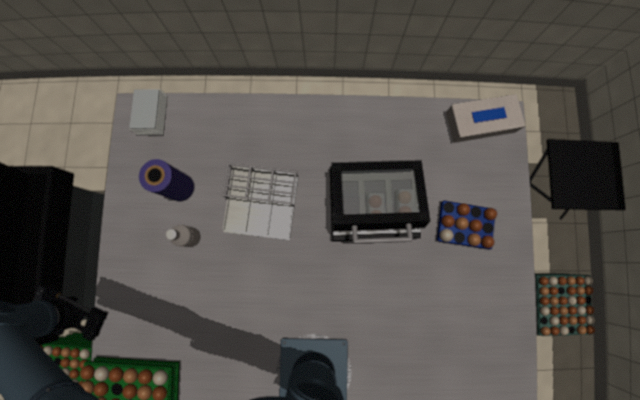

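The top view shows the sealer at about (378,202) with its hood ajar, the rack at (262,202), the roll at (165,180), the bottle at (182,236) and the blue flat at (465,224). Packs are visible through the window at (376,202) and (405,198).

```bash
python3 - <<'E'
from h import *
from scipy.optimize import least_squares, minimize
T=camera("top");S=camera("scene")
import pickle;pickle.dump((T,S),open("cams.pkl","wb"))
def masks(t):
    out=[]
    for c in(T,S):
        o=outline_of(c,t); print(t,[(round(q["p"],2),int(q["pixels"].sum()),np.round(q["point"])) for q in o[:3]]); out.append(o)
    return out
for t in["rack","sealer","hood"]: 
    m=masks(t)
    for k,(c,o) in enumerate(zip((T,S),m)):
        if o: np.save(f"m_{t}_{k}.npy",o[0]["pixels"])
# initial from top pixels
f=[at_z(T,p,0.004) for p in((223,234),(290,240))]; b=[at_z(T,p,0.083) for p in((229,165),(297,173))]
print("rack front",np.round(f,3),"back",np.round(b,3))
e=[at_z(T,p,0.0) for p in((330,240),(428,235))]
print(np.round(e,3))
a=T["img"][140:260,200:460];b=S["img"][120:330,220:410]
cv2.imwrite("pics/a.png",cv2.resize(a,None,fx=3,fy=3,interpolation=cv2.INTER_CUBIC))
cv2.imwrite("pics/b.png",cv2.resize(b,None,fx=2.8,fy=2.8,interpolation=cv2.INTER_CUBIC))
E
```

```text
rack [(0.78, 4801, array([264., 198.]))]
rack [(0.84, 4347, array([344., 279.]))]
sealer [(0.7, 7658, array([381., 203.]))]
sealer [(0.84, 6501, array([287., 190.]))]
hood [(0.8, 6829, array([375., 200.])), (0.2, 4768, array([261., 200.]))]
hood [(0.94, 4354, array([287., 178.])), (0.6, 4391, array([341., 277.]))]
rack front [[0.44  0.312 0.004]
 [0.426 0.085 0.004]] back [[0.66  0.284 0.083]
 [0.637 0.063 0.083]]
[[ 0.428 -0.048  0.   ]
 [ 0.451 -0.38   0.   ]]
```

View pics/a.png

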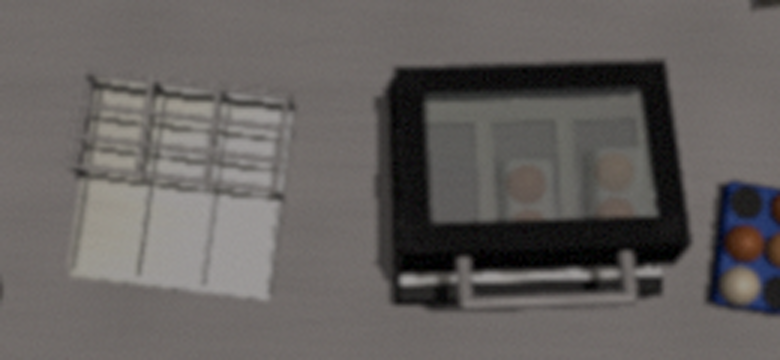

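View pics/b.png

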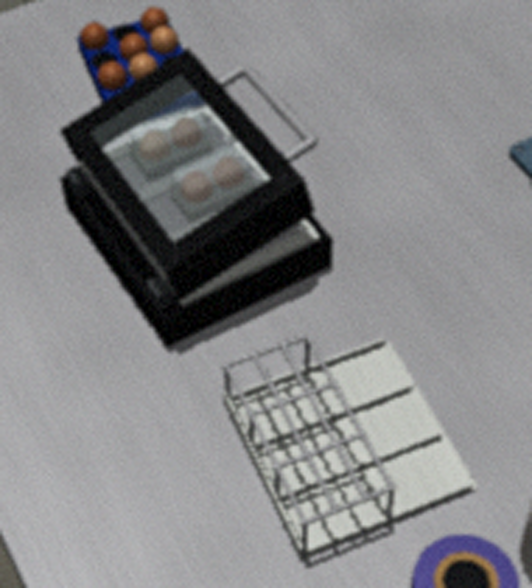

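```bash
cat >fit.py <<'E'
from h import *
import pickle
from scipy.optimize import least_squares
T,S=pickle.load(open("cams.pkl","rb"))
a=lambda x,y:(200+x/3,140+y/3)
b=lambda x,y:(220+x/2.8,120+y/2.8)
def W(p,X):
    c,s=np.cos(p[2]),np.sin(p[2]);X=np.array(X,float)/1000
    return np.array([p[0]+c*X[0]-s*X[1],p[1]+s*X[0]+c*X[1],X[2]])
R=[(T,(-111,113,4),a(68,275)),(T,(-111,-113,4),a(270,298)),(T,(109,113,83),a(92,80)),(T,(109,-113,83),a(293,105)),
(S,(-111,-113,4),b(385,345)),(S,(-111,113,4),b(473,488)),(S,(111,-113,4),b(228,398)),(S,(111,113,0),b(305,560))]
def fr(p): return np.concatenate([proj(c,W(p,X))[0]-u for c,X,u in R])
r=least_squares(fr,[.54,.19,0],loss="soft_l1");print("rack",r.x,np.round(fr(r.x).reshape(-1,2),1).tolist())
def H(p,X): # hood-frame point rel hinge when shut
    th=p[3];x,y,z=X;c,s=np.cos(th),np.sin(th)
    return W(p,(95+c*x+s*z,y,62-s*x+c*z))
Q=[(S,0,(125,145,0),b(172,350)),(S,0,(-125,145,0),b(330,270)),(S,0,(-125,145,56),b(330,240)),(S,0,(125,-145,56),b(65,175)),
(S,1,(-245,-80,55),b(243,71)),(S,1,(-245,80,55),b(315,143)),(T,1,(-245,80,55),a(463,300)),(T,1,(-245,-80,55),a(634,296)),
(T,0,(-125,145,0),a(393,303)),(T,0,(-125,-145,0),a(660,294))]
def fs(p): return np.concatenate([proj(c,(H if h else W)(p,X))[0]-u for c,h,X,u in Q])
q=least_squares(fs,[.55,-.2,0,.2],loss="soft_l1");print("sealer",q.x,np.round(fs(q.x).reshape(-1,2),1).tolist())
if __name__=="__main__":
    np.save("fit.npy",[*r.x,*q.x])
    print("handle",H(q.x,(-245,0,55)),"hinge",H(q.x,(0,0,0)))
    for n in(-88,0): print("nest",W(q.x,(-15,n,60)))
    for c,n in((T,"T"),(S,"S")):
        im=c["img"].copy()
        def poly(P,f,p,col): cv2.polylines(im,[np.int32(np.round(4*np.array([proj(c,f(p,X))[0] for X in P])))],True,col,1,cv2.LINE_AA,2)
        poly([(x,y,4) for x,y in((-111,-113),(-111,113),(111,113),(111,-113))],W,r.x,(0,0,255))
        poly([(x,y,83) for x,y in((0,-111),(0,111),(109,111),(109,-111))],W,r.x,(0,255,0))
        for z in(0,56):poly([(x,y,z) for x,y in((-125,-145),(-125,145),(125,145),(125,-145))],W,q.x,(0,0,255))
        poly([(-200,-140,0),(-200,140,0),(-200,140,80),(-200,-140,80)],H,q.x,(0,255,0))
        poly([(0,-140,80),(0,140,80),(-200,140,80),(-200,-140,80)],H,q.x,(0,255,0))
        poly([(-245,80,55),(-245,-80,55)],H,q.x,(255,255,0))
        cr=im[140:260,200:460] if n=="T" else im[120:330,220:410]
        cv2.imwrite(f"pics/o{n}.png",cv2.resize(cr,None,fx=2.3,fy=2.3,interpolation=cv2.INTER_CUBIC))
    A=cv2.imread("pics/oT.png");B=cv2.imread("pics/oS.png");
    h=max(A.shape[0],B.shape[0]);M=np.zeros((A.shape[0]+0,0,3))
    big=np.zeros((600,800,3),np.uint8);A=A[:,:598];big[:A.shape[0],:A.shape[1]]=A
    B=cv2.resize(B,None,fx=320/B.shape[0],fy=320/B.shape[0]);big[278:598,:B.shape[1]]=B;cv2.imwrite("pics/o.png",big)
E
python3 fit.py
```

```text
rack [ 0.54616573  0.18811271 -0.10858168] [[0.4, 0.0], [-0.7, 1.2], [-2.9, -3.9], [-1.0, -3.5], [1.8, -2.3], [1.4, -1.2], [-1.3, -0.2], [-2.0, -1.4]]
sealer [ 0.55757499 -0.19003674  0.05162946  0.21808734] [[-2.8, -0.2], [0.5, -1.5], [0.9, -0.7], [-3.4, 0.3], [0.1, -0.6], [-1.7, -0.0], [0.2, 0.7], [-2.1, 0.1], [-0.0, -0.0], [-3.3, 0.0]]
handle [ 0.42545452 -0.19686412  0.16870607] hinge [ 0.6524484  -0.18513412  0.062     ]
nest [ 0.54713635 -0.27869358  0.06      ]
nest [ 0.54259498 -0.19081084  0.06      ]
```

View pics/o.png

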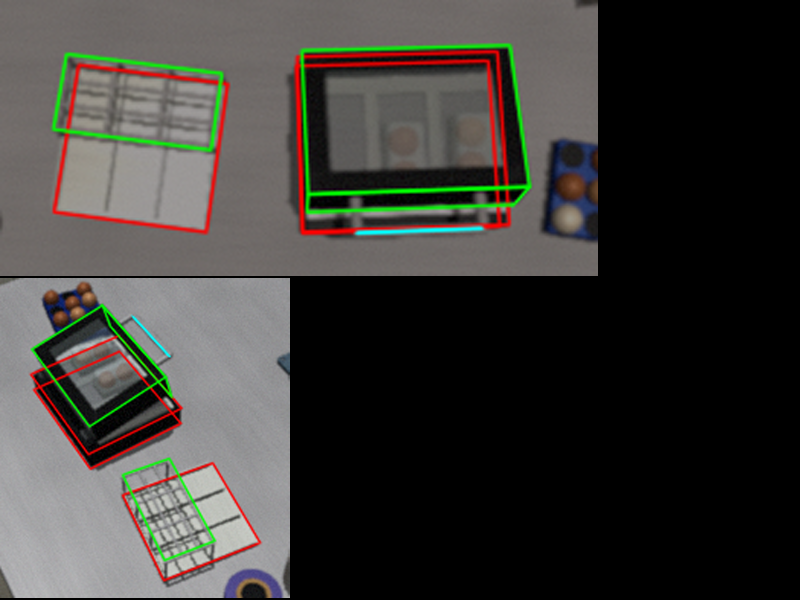

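The overlay matches the sealer and hood within a few mm; the hood is at about 0.22 rad and packs sit in the middle and right nests. The rack will be refined later. Next I go to the handle.

```bash
cat >> h.py <<'E'
def rel(pts,yaws=None,st=None):
    """rows (cm, rad) to world points; yaw = world angle of tool y (mod pi)"""
    s=st or observe();R0=Rn.from_rotvec(s["tcp_rot"]).as_matrix();y0=np.arctan2(R0[1,1],R0[0,1])
    out=[]
    for i,p in enumerate(pts):
        d=R0.T@(np.array(p)-s["eef_pos"])*100
        sp=0 if yaws is None else -((yaws[i]-y0+np.pi/2)%np.pi-np.pi/2)
        out.append([round(float(v),2) for v in d]+[round(float(sp),3)])
    return out
def stat():
    s=observe();R0=Rn.from_rotvec(s["tcp_rot"]).as_matrix()
    print("t",round(s["clock"],1),"p",np.round(s["eef_pos"],4),"yaw",round(np.arctan2(R0[1,1],R0[0,1]),3),"tilt",round(np.arccos(-R0[2,2]),4),"w",round(s["gripper_width"],4),"F",np.round(s["wrist_force"],1),"ff",round(s["finger_force"],1),"j",np.round(s["joint_positions"],2))
E
python3 -c "
from h import *
stat()
for r in rel([(.28,.55,.36),(.45,.25,.36),(.42,-.197,.30)],[1.0,.4,.0516]):print(r)"
```

```text
t 1.3 p [0.2191 0.612  0.2527] yaw 1.227 tilt 0.0 w 0.088 F [-0.5 -0.3 -0. ] ff 0.0 j [-1.29  0.54 -0.    1.54  0.    1.07 -0.07]
[-7.82, -3.78, -10.73, 0.227]
[-33.94, -26.29, -10.73, 0.827]
[-46.18, -69.39, -4.73, 1.175]
```

Request:
play_rows --pt "-7.8 -3.8 -10.7 0.2" --pt "-7.8 -3.8 -10.7 0.2" --pt "-7.8 -3.8 -10.7 0.2" --pt "-33.9 -26.3 -10.7 0.8" --pt "-33.9 -26.3 -10.7 0.8" --pt "-33.9 -26.3 -10.7 0.8" --pt "-33.9 -26.3 -10.7 0.8" --pt "-33.9 -26.3 -10.7 0.8" --pt "-33.9 -26.3 -10.7 0.8" --pt "-33.9 -26.3 -10.7 0.8" --gripper 40

```text
clock: 2.3
eef_pos: [0.4506, 0.2477, 0.3601]
tcp_rot: [1.701, 2.641, 0.001]
wrist_force: [0.2, 0.3, -0.0]
gripper_width: 0.0351
finger_force: 0.0
```

```bash
python3 -c "
from h import *
stat()
for r in rel([(.423,-.197,.30)],[.0516]):print(r)"
```

```text
t 2.3 p [0.4506 0.2477 0.3601] yaw 0.426 tilt 0.0009 w 0.0351 F [ 0.2  0.3 -0. ] ff 0.0 j [-0.87  0.2   0.33  1.78 -0.07  1.18 -0.1 ]
[-39.35, -20.89, 5.99, 0.374]
```

Request:
play_rows --pt "-39.4 -20.9 6.0 0.374" --pt "-39.4 -20.9 6.0 0.374" --pt "-39.4 -20.9 6.0 0.374" --pt "-39.4 -20.9 6.0 0.374" --pt "-39.4 -20.9 6.0 0.374" --pt "-39.4 -20.9 6.0 0.374" --pt "-39.4 -20.9 6.0 0.374" --pt "-39.4 -20.9 6.0 0.374" --pt "-39.4 -20.9 6.0 0.374" --pt "-39.4 -20.9 6.0 0.374" --pt "-39.4 -20.9 6.0 0.374" --pt "-39.4 -20.9 6.0 0.374"

```text
clock: 3.5
eef_pos: [0.4229, -0.1939, 0.2998]
tcp_rot: [-2.16, -2.281, -0.001]
wrist_force: [0.5, -0.6, -0.0]
gripper_width: 0.0353
finger_force: 0.0
```

```bash
python3 -c "
from h import *
stat()
for r in rel([(.423,-.197,.25),(.423,-.197,.167)],[.0516]*2):print(r)
c=camera('scene');cv2.imwrite('pics/c.png',cv2.resize(c['img'][80:250,200:420],None,fx=3,fy=3,interpolation=cv2.INTER_CUBIC))
o=observe()['eef_pos']; print(proj(c,[o+[0,0,-.014],[.4255,-.197,.1687]]))"
```

```text
t 3.5 p [ 0.4229 -0.1939  0.2998] yaw 0.055 tilt 0.0007 w 0.0353 F [ 0.5 -0.6 -0. ] ff 0.0 j [-0.31  0.19  0.74  1.99 -0.15  1.02  0.55]
[-0.31, -0.01, 4.98, 0.003]
[-0.32, -0.01, 13.28, 0.003]
[[319.29655783 132.64656494]
 [318.48374337 157.53445065]]
```

View pics/c.png

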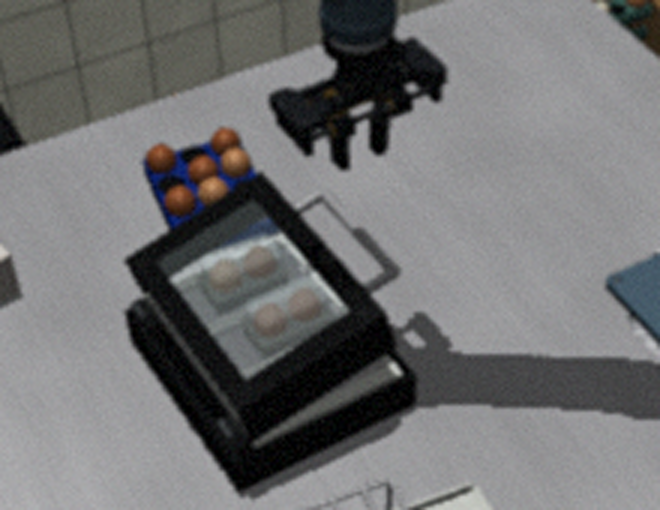

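The picture shows the open fingers above the handle; the bar's midpoint is at crop (355,234), right where the fit predicts.

Request:
play_rows --pt "-0.3 0 5.0 0.003" --pt "-0.3 0 8.0 0.003" --pt "-0.3 0 10.0 0.003" --pt "-0.3 0 11.5 0.003" --pt "-0.3 0 12.5 0.003" --pt "-0.3 0 13.5 0.003" --pt "-0.3 0 13.5 0.003"

```text
clock: 4.25
eef_pos: [0.4226, -0.1973, 0.1641]
tcp_rot: [-2.163, -2.277, 0.0]
wrist_force: [-0.1, -0.5, 0.1]
gripper_width: 0.0352
finger_force: 0.0
```

Request:
play_rows --pt "0 0 0 0" --pt "0 0 0 0" --pt "0 0 0 0" --pt "0 0 0 0" --gripper 0

```text
clock: 4.65
eef_pos: [0.4258, -0.1981, 0.1655]
tcp_rot: [2.16, 2.274, 0.004]
wrist_force: [8.2, -0.6, -7.8]
gripper_width: 0.0118
finger_force: 30.2
```

```bash
cat > arc.py <<'E'
from h import *
import sys
p=np.load("fit.npy")[3:];yaw=p[2]
def hand(th,rad=.2511):
    a=np.arctan2(55,245)+th;h=np.array([p[0]+.095*np.cos(yaw),p[1]+.095*np.sin(yaw),.062])
    return h+np.array([-rad*np.cos(a)*np.cos(yaw),-rad*np.cos(a)*np.sin(yaw),rad*np.sin(a)])
stat();s=observe();g=s["eef_pos"]+[0,0,.005]
h=hand(0)*0+np.array([p[0]+.095*np.cos(yaw),p[1]+.095*np.sin(yaw),.062]);d=g-h
u=d[0]*np.cos(yaw)+d[1]*np.sin(yaw);al=np.arctan2(d[2],-u);th0=al-np.arctan2(55,245)
print("th est",th0,"radius",np.hypot(u,d[2]),"lat",-d[0]*np.sin(yaw)+d[1]*np.cos(yaw))
off=g-hand(th0) # keep current offset fading out
R0=Rn.from_rotvec(s["tcp_rot"]).as_matrix()
th1=float(sys.argv[1]);n=int(sys.argv[2])
for k in range(1,n+1):
    th=th0+(th1-th0)*k/n
    q=hand(th)-hand(th0); print(round(th,3),np.round(R0.T@q*100,1).tolist())
E
python3 arc.py .7 12
```

```text
t 4.7 p [ 0.4258 -0.1981  0.1655] yaw 0.051 tilt 0.0061 w 0.0118 F [ 8.2 -0.6 -7.8] ff 30.2 j [-0.17  0.42  0.63  2.11 -0.37  0.72  0.75]
th est 0.2251688922286803 radius 0.2515978793945623 lat -0.00124562421285262
0.265 [-0.0, 0.5, -0.9]
0.304 [-0.0, 0.9, -1.8]
0.344 [-0.0, 1.5, -2.6]
0.383 [-0.0, 2.0, -3.4]
0.423 [-0.0, 2.6, -4.2]
0.463 [-0.0, 3.2, -5.0]
0.502 [-0.0, 3.9, -5.8]
0.542 [-0.0, 4.5, -6.5]
0.581 [-0.0, 5.2, -7.2]
0.621 [-0.0, 6.0, -7.9]
0.66 [-0.0, 6.7, -8.5]
0.7 [-0.0, 7.5, -9.1]
```

Request:
play_rows --pt "0 0.8 -0.9 0" --pt "0 1.2 -1.8 0" --pt "0 1.8 -2.6 0" --pt "0 2.3 -3.4 0" --pt "0 2.9 -4.2 0" --pt "0 3.5 -5.0 0" --pt "0 4.2 -5.8 0" --pt "0 4.8 -6.5 0" --pt "0 5.5 -7.2 0" --pt "0 6.3 -7.9 0" --pt "0 7.0 -8.5 0" --pt "0 7.8 -9.1 0"

```text
clock: 5.85
eef_pos: [0.5024, -0.194, 0.2548]
tcp_rot: [2.162, 2.275, -0.0]
wrist_force: [15.4, -6.8, -33.1]
gripper_width: 0.0113
finger_force: 32.3
```

```bash
python3 arc.py 1.2 12
```

```text
t 5.8 p [ 0.5024 -0.194   0.2548] yaw 0.051 tilt 0.0033 w 0.0113 F [ 15.4  -6.8 -33.1] ff 32.3 j [-0.25  0.4   0.68  1.87 -0.3   0.98  0.62]
th est 0.7001469798389948 radius 0.2484156723071105 lat -0.0011466444689534217
0.742 [-0.0, 0.8, -0.6]
0.783 [-0.0, 1.7, -1.2]
0.825 [-0.0, 2.6, -1.7]
0.867 [-0.0, 3.5, -2.2]
0.908 [-0.0, 4.5, -2.7]
0.95 [-0.0, 5.4, -3.1]
0.992 [-0.0, 6.4, -3.5]
1.033 [-0.0, 7.4, -3.9]
1.075 [-0.0, 8.4, -4.2]
1.117 [-0.0, 9.4, -4.4]
1.158 [-0.0, 10.4, -4.6]
1.2 [-0.0, 11.5, -4.8]
```

Request:
play_rows --pt "0 0.9 -0.3 0" --pt "0 1.8 -0.8 0" --pt "0 2.7 -1.3 0" --pt "0 3.6 -1.8 0" --pt "0 4.6 -2.3 0" --pt "0 5.5 -2.7 0"

```text
clock: 6.45
eef_pos: [0.5552, -0.1914, 0.2828]
tcp_rot: [-2.164, -2.275, 0.002]
wrist_force: [-2.5, -2.3, -9.9]
gripper_width: 0.0106
finger_force: 30.5
```

```bash
python3 arc.py 1.2 7
```

```text
t 6.5 p [ 0.5552 -0.1914  0.2828] yaw 0.05 tilt 0.0022 w 0.0106 F [-2.5 -2.3 -9.9] ff 30.5 j [-0.24  0.46  0.68  1.71 -0.32  1.09  0.59]
th est 0.9426037544264529 radius 0.24591049280502938 lat -0.001221082652812816
0.979 [0.0, 0.9, -0.4]
1.016 [0.0, 1.7, -0.7]
1.053 [0.0, 2.6, -1.0]
1.09 [0.0, 3.5, -1.2]
1.126 [0.0, 4.4, -1.4]
1.163 [0.0, 5.3, -1.6]
1.2 [0.0, 6.2, -1.8]
```

Request:
play_rows --pt "0 0.9 -0.3 0" --pt "0 1.7 -0.6 0" --pt "0 2.6 -0.9 0" --pt "0 3.5 -1.1 0" --pt "0 4.4 -1.3 0" --pt "0 5.3 -1.5 0" --pt "0 6.2 -1.7 0"

```text
clock: 7.15
eef_pos: [0.6179, -0.1881, 0.2992]
tcp_rot: [-2.164, -2.276, 0.001]
wrist_force: [-3.7, -1.9, -13.2]
gripper_width: 0.0101
finger_force: 30.8
```

```bash
python3 arc.py 1.4 10
```

```text
t 7.2 p [ 0.6179 -0.1881  0.2992] yaw 0.05 tilt 0.0012 w 0.0101 F [ -3.7  -1.9 -13.2] ff 30.8 j [-0.21  0.56  0.66  1.53 -0.36  1.18  0.56]
th est 1.2077959046667626 radius 0.2446885186347481 lat -0.001228225669707776
1.227 [0.0, 0.5, -0.1]
1.246 [0.0, 1.0, -0.1]
1.265 [0.0, 1.4, -0.2]
1.285 [0.0, 1.9, -0.2]
1.304 [0.0, 2.4, -0.2]
1.323 [0.0, 2.9, -0.2]
1.342 [0.0, 3.4, -0.3]
1.362 [0.0, 3.8, -0.3]
1.381 [0.0, 4.3, -0.2]
1.4 [0.0, 4.8, -0.2]
```

```bash
python3 -c "
from h import *
c=camera('scene');cv2.imwrite('pics/d.png',cv2.resize(c['img'][40:250,200:420],None,fx=2.8,fy=2.8,interpolation=cv2.INTER_CUBIC))
o=observe()['eef_pos']; print(proj(c,[o+[0,0,.005]]))"
```

```text
[[266.7547322  149.36200978]]
```

View pics/d.png

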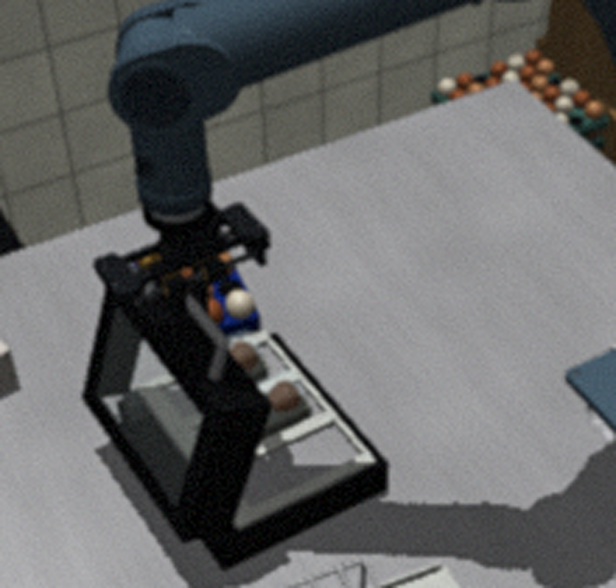

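The hood is lifted to about 1.2 rad, with the handle bar still in the fingers near crop (205,330). I continue slowly to the stop.

Request:
play_rows --pt "0 0.6 0 0" --pt "0 1.1 0 0" --pt "0 1.6 0 0" --pt "0 2.1 0 0" --pt "0 2.6 0 0" --pt "0 3.1 0 0" --pt "0 3.6 0 0" --pt "0 4.1 0 0" --pt "0 4.5 0 0" --pt "0 4.8 0 0" --pt "0 4.8 0 0"

```text
clock: 8.3
eef_pos: [0.6637, -0.1859, 0.2999]
tcp_rot: [-2.163, -2.273, 0.003]
wrist_force: [-12.9, 4.0, 5.3]
gripper_width: 0.0106
finger_force: 29.9
```

```bash
python3 arc.py 1.4 2
```

```text
t 8.3 p [ 0.6637 -0.1859  0.2999] yaw 0.049 tilt 0.0047 w 0.0106 F [-12.9   4.    5.3] ff 29.9 j [-0.18  0.64  0.64  1.39 -0.39  1.24  0.54]
th est 1.3962272455932518 radius 0.243129385574082 lat -0.0013406405359522987
1.398 [0.0, 0.0, 0.0]
1.4 [0.0, 0.1, 0.0]
```

Request:
play_rows --pt "0 0.1 0 0" --pt "0 0.2 0 0" --pt "0 0.3 0 0" --pt "0 0.3 0 0" --pt "0 0.3 0 0"

```text
clock: 8.8
eef_pos: [0.6637, -0.1859, 0.2998]
tcp_rot: [-2.161, -2.267, 0.008]
wrist_force: [-23.7, 5.5, 11.4]
gripper_width: 0.0103
finger_force: 29.7
```

Request:
play_rows --pt "0 -0.1 0 0" --pt "0 -0.2 0 0" --pt "0 -0.2 0 0" --pt "0 -0.2 0 0" --gripper 50

```text
clock: 9.2
eef_pos: [0.6675, -0.1859, 0.3002]
tcp_rot: [2.163, 2.275, 0.002]
wrist_force: [0.4, -0.1, -0.2]
gripper_width: 0.04
finger_force: 0.0
```

Request:
play_rows --pt "0 0 -2 0" --pt "0 0 -5 0" --pt "0 0 -9 0" --pt "0 0 -12 0" --pt "0 -10 -14 0" --pt "0 -14 -14 0" --pt "0 -19 -14 0" --pt "0 -24 -14 0" --pt "0 -28 -14 0" --pt "0 -28 -14 0"

```text
clock: 10.2
eef_pos: [0.3842, -0.2009, 0.4398]
tcp_rot: [2.167, 2.274, 0.003]
wrist_force: [-0.1, -0.0, 0.1]
gripper_width: 0.0441
finger_force: 0.0
```

```bash
python3 - <<'E'
from h import *
import pickle
stat()
T=camera("top");S=camera("scene");pickle.dump((T,S),open("cams2.pkl","wb"))
for c in(T,S):print([(np.round(f["point"],1),round(f["p"],2)) for f in outline_of(c,"pack0_center")])
A=cv2.resize(T["img"][140:250,205:445],None,fx=2.6,fy=2.6,interpolation=cv2.INTER_CUBIC)
B=cv2.resize(S["img"][90:330,210:410],None,fx=2.4,fy=2.4,interpolation=cv2.INTER_CUBIC)
cv2.imwrite("pics/e.png",B);cv2.imwrite("pics/f.png",A)
E
```

```text
t 10.2 p [ 0.3842 -0.2009  0.4398] yaw 0.048 tilt 0.0021 w 0.0441 F [-0.1 -0.   0.1] ff 0.0 j [-0.39 -0.06  0.75  1.83  0.04  1.35  0.39]
[(array([400.6, 194.3]), 0.92)]
[(array([283.9, 167.7]), 0.67)]
```

View pics/f.png

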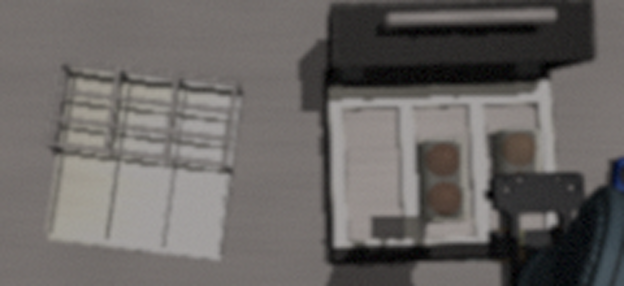

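View pics/e.png

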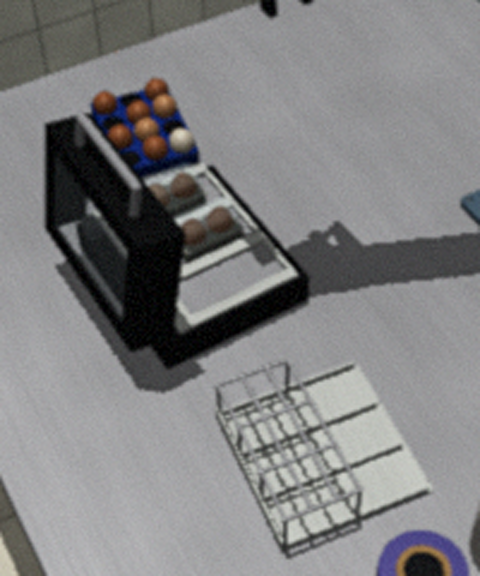

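Two packs show in the open sealer: middle nest at top-crop (443,180) and right nest, with its rear egg at (515,152). The hood is fully up, the left nest is empty, and the rack is clear. I'll refit the rack and locate the packs.

```bash
cat > fit2.py <<'E'
from h import *
import pickle
from scipy.optimize import least_squares
T,S=pickle.load(open("cams2.pkl","rb"))
a=lambda x,y:(205+x/2.6,140+y/2.6)
b=lambda x,y:(210+x/2.4,90+y/2.4)
def W(p,X):
    c,s=np.cos(p[2]),np.sin(p[2]);X=np.array(X,float)/1000
    return np.array([p[0]+c*X[0]-s*X[1],p[1]+s*X[0]+c*X[1],X[2]])
R=[(T,(-111,113,4),a(49,239)),(T,(-111,-113,4),a(220,260)),(T,(0,110,83),a(54,150)),(T,(0,-110,83),a(231,171)),
(S,(-111,-113,4),b(357,364)),(S,(-111,113,4),b(431,490)),(S,(109,-110,83),b(217,388)),(S,(0,-110,83),b(287,363)),(S,(0,110,83),b(359,490)),(S,(109,110,83),b(284,520)),(S,(111,113,0),b(288,557))]
f=lambda p:np.concatenate([proj(c,W(p,X))[0]-u for c,X,u in R])
r=least_squares(f,[.54,.19,-.1],loss="soft_l1");print("rack",r.x,np.round(f(r.x).reshape(-1,2),1).tolist())
np.save("rack.npy",r.x)
for k,y in enumerate((-74,0,74)):print("bay",k,np.round(W(r.x,(55,y,34)),4),"apron",np.round(W(r.x,(-54,y,34)),4))
E
python3 fit2.py
python3 - <<'E'
from fit2 import *
q=np.load("fit.npy")[3:]
for nm,P in(("mid",[a(442,160),a(445,198),a(443,180)]),("right",[a(515,152)])):
    print(nm,[np.round(at_z(T,p,.115),4) for p in P])
print("mid S",[np.round(at_z(S,p,.115),4) for p in(b(192,232),b(219,220))],"right",[np.round(at_z(S,p,.115),4) for p in(b(160,197),b(184,186))])
print("triang mid",tri(T,a(442,160),S,b(192,232)),tri(T,a(445,198),S,b(219,220)),"right",tri(T,a(515,152),S,b(160,197)))
for n in(-88,0):print(W(q,(-15,n,60)))
E
```

```text
rack [ 0.54820736  0.19173791 -0.08368001] [[-1.2, 0.1], [-0.5, -0.8], [-4.0, -1.7], [-3.9, -2.6], [-0.5, -0.1], [1.2, -0.9], [-0.8, -0.8], [0.5, -1.8], [1.6, -1.4], [0.2, -0.5], [-1.8, -1.8]]
bay 0 [0.5968 0.1134 0.034 ] apron [0.4882 0.1225 0.034 ]
bay 1 [0.603  0.1871 0.034 ] apron [0.4944 0.1963 0.034 ]
bay 2 [0.6092 0.2609 0.034 ] apron [0.5006 0.27   0.034 ]
rack [ 0.54820736  0.19173791 -0.08368001] [[-1.2, 0.1], [-0.5, -0.8], [-4.0, -1.7], [-3.9, -2.6], [-0.5, -0.1], [1.2, -0.9], [-0.8, -0.8], [0.5, -1.8], [1.6, -1.4], [0.2, -0.5], [-1.8, -1.8]]
bay 0 [0.5968 0.1134 0.034 ] apron [0.4882 0.1225 0.034 ]
bay 1 [0.603  0.1871 0.034 ] apron [0.4944 0.1963 0.034 ]
bay 2 [0.6092 0.2609 0.034 ] apron [0.5006 0.27   0.034 ]
mid [array([ 0.5451, -0.1837,  0.115 ]), array([ 0.4997, -0.1873,  0.115 ]), array([ 0.5212, -0.1849,  0.115 ])]
right [array([ 0.5566, -0.2713,  0.115 ])]
mid S [array([ 0.5579, -0.1672,  0.115 ]), array([ 0.5121, -0.1689,  0.115 ])] right [array([ 0.5672, -0.2555,  0.115 ]), array([ 0.5251, -0.2584,  0.115 ])]
triang mid (array([ 0.54886351, -0.18711842,  0.09138431]), np.float64(0.000656981562934124)) (array([ 0.50209033, -0.19057349,  0.0899928 ]), np.float64(0.0007672635226350778)) right (array([ 0.55964636, -0.27570023,  0.09354054]), np.float64(0.0007951919127165411))
[ 0.54713635 -0.27869358  0.06      ]
[ 0.54259498 -0.19081084  0.06      ]
```

```bash
python3 - <<'E'
from fit2 import *
g=cv2.cvtColor(T["img"],6).astype(int)
print(g[195:245:3,218:300:2])
# edges of bright apron by row, subpixel; and front edge by column
def cross(v,th):  # first & last crossing
    i=np.where(v>th)[0]; 
    return (i[0],i[-1]) if len(i) else None
L=[];Rr=[];F=[]
for row in range(206,228):
    x=cross(g[row,215:305],128)
    if x:L.append((215+x[0]-.5,row));Rr.append((215+x[1]+.5,row))
for col in range(228,288):
    x=cross(g[200:250,col],128)
    if x:F.append((col,200+x[1]+.5))
for nm,E in(("L",L),("R",Rr),("F",F)):
    P=np.array([at_z(T,p,.004)[:2] for p in E]);vx,vy,x0,y0=cv2.fitLine(P.astype(np.float32),cv2.DIST_HUBER,0,.001,.001).ravel()
    print(nm,len(P),"dir ang",np.degrees(np.arctan2(vy,vx)),"rad",np.arctan2(vy,vx),"pt",x0,y0)
E
```

```text
rack [ 0.54820736  0.19173791 -0.08368001] [[-1.2, 0.1], [-0.5, -0.8], [-4.0, -1.7], [-3.9, -2.6], [-0.5, -0.1], [1.2, -0.9], [-0.8, -0.8], [0.5, -1.8], [1.6, -1.4], [0.2, -0.5], [-1.8, -1.8]]
bay 0 [0.5968 0.1134 0.034 ] apron [0.4882 0.1225 0.034 ]
bay 1 [0.603  0.1871 0.034 ] apron [0.4944 0.1963 0.034 ]
bay 2 [0.6092 0.2609 0.034 ] apron [0.5006 0.27   0.034 ]
[[114 110 107 104  97 116 121 127 135 136 149 148 149 146 104 107 140 143
  161 160 158 158 150 145 145 127 116 124 110 111 111 113 111 116 142 145
  126 111 127 115 113]
 [117 113 116 104  67  66  93  95  89 115 128 119 120 121 118 104 116 118
  129 129 136 139 150 151 148 122 124 140 152 162 159 160 160 162 159 160
  139 123 129 112 115]
 [117 115 117 116 127 122 150 154 156 144 143 142 135 110 109 106  93 119
  111  99  97 124 133 128 126 118 113 106 121 126 127 129 130 133 145 153
  132 132 129 115 116]
 [112 112 114 114 128 118 153 157 159 158 158 160 160 159 159 154 125 161
  160 161 155 147 146 144 147 135 125  93 111 103 106 108 106 128 133 130
   99  87 105 115 115]
 [115 112 114 115 129 124 150 151 154 154 155 157
[... 1665 characters left out ...]
4 113 112 112 110 110 112 110 109 111 109 109 109 108 108 109 107 107
  111 110 107 116 120 129 134 140 140 148 151 150 155 160 160 161 160 152
  108 114 114 113 112]
 [112 111 112 111 112 110 112 109 111 110 111 109 110 109 111 108 109 110
  112 112 112 113 112 113 113 112 114 113 113 110 114 111 112 115 122 125
  115 116 113 115 113]
 [111 111 113 110 113 110 111 110 109 108 111 109 111 110 110 110 108 109
  110 111 111 112 110 112 114 110 113 110 114 112 112 112 115 112 112 113
  113 114 114 112 114]]
L 22 dir ang -5.1853385 rad -0.090501234 pt 0.49674168 0.30406883
R 22 dir ang -4.815136 rad -0.08403998 pt 0.50260764 0.08259935
F 60 dir ang 84.27105 rad 1.4708073 pt 0.43676573 0.19521195
```

```bash
python3 - <<'E'
from h import *
np.save("rack.npy",[.5478,.1900,-.093])
stat()
for r in rel([(.5255,-.189,.25)],[np.pi/2+.06]):print(r)
E
```

```text
t 10.4 p [ 0.3873 -0.1999  0.4404] yaw 0.05 tilt 0.0033 w 0.0441 F [-0.   0.  -0.4] ff 0.0 j [-0.39 -0.05  0.75  1.83  0.04  1.35  0.4 ]
[0.38, 13.79, 19.09, 1.561]
```

Request:
play_rows --pt "0.4 10 8 0.15" --pt "0.4 13.8 14 0.3" --pt "0.4 13.8 18 0.45" --pt "0.4 13.8 19 0.6" --pt "0.4 13.8 19 0.75" --pt "0.4 13.8 19 0.9" --pt "0.4 13.8 19 1.05" --pt "0.4 13.8 19 1.2" --pt "0.4 13.8 19 1.35" --pt "0.4 13.8 19 1.5" --pt "0.4 13.8 19 1.561" --pt "0.4 13.8 19 1.561" --gripper 80

```text
clock: 11.6
eef_pos: [0.5258, -0.1887, 0.2487]
tcp_rot: [3.138, 0.096, -0.002]
wrist_force: [-1.0, 0.1, 0.6]
gripper_width: 0.0706
finger_force: 0.0
```

```bash
python3 - <<'E'
from h import *
stat()
for r in rel([(.5255,-.189,.25),(.5255,-.189,.095)],[np.pi/2+.06]*2):print(r)
T=camera("top");S=camera("scene")
for c in(T,S):print([(np.round(f["point"],1),round(f["p"],2)) for f in find_in(c,"pack0_center")])
cv2.imwrite("pics/g.png",cv2.resize(S["img"][90:250,210:370],None,fx=3.5,fy=3.5,interpolation=cv2.INTER_CUBIC))
o=observe()["eef_pos"];print((proj(S,[o+[0,0,-.014],[.5255,-.189,.12]])-[210,90])*3.5)
E
```

```text
t 11.6 p [ 0.5258 -0.1887  0.2487] yaw -1.509 tilt 0.0025 w 0.0706 F [-1.   0.1  0.6] ff 0.0 j [-0.45  0.56  0.99  1.83 -0.54  1.05 -0.75]
[-0.03, 0.03, -0.13, 0.001]
[-0.01, -0.01, 15.37, 0.001]
[]
[(array([282.6, 170.7]), 0.7)]
[[293.39389004 226.76075341]
 [298.34748403 309.77224548]]
```

View pics/g.png

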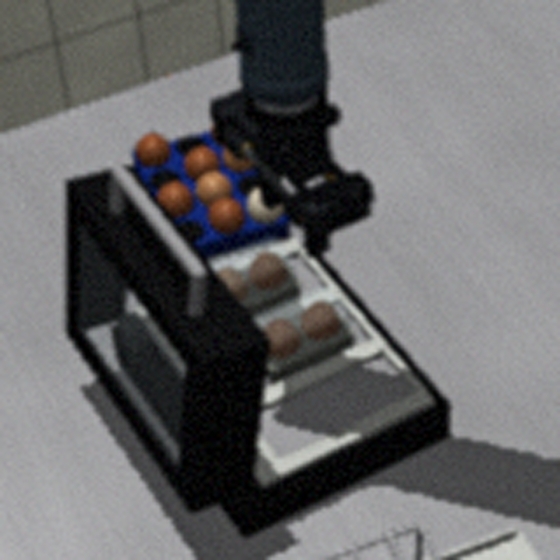

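The fingers hang straight above the mid pack, whose eggs are at crop (278,338) and (320,320), with clear space around it. I descend and grip.

Request:
play_rows --pt "0 0 4 0" --pt "0 0 8 0" --pt "0 0 11 0" --pt "0 0 13 0" --pt "0 0 14.5 0" --pt "0 0 15.4 0" --pt "0 0 15.4 0"

```text
clock: 12.5
eef_pos: [0.5243, -0.1889, 0.0952]
tcp_rot: [-3.14, -0.094, 0.001]
wrist_force: [0.3, -0.4, -0.5]
gripper_width: 0.0705
finger_force: 0.0
```

Request:
play_rows --pt "0 0 0 0" --pt "0 0 0 0" --pt "0 0 0 0" --pt "0 0 0 0" --gripper 0

```text
clock: 12.9
eef_pos: [0.5251, -0.1891, 0.0967]
tcp_rot: [-3.14, -0.094, -0.003]
wrist_force: [-1.4, 1.0, 5.4]
gripper_width: 0.0556
finger_force: 30.0
```

Request:
play_rows --pt "0 0 -1 0" --pt "0 0 -3 0" --pt "0 0 -6 0" --pt "0 0 -9 0" --pt "0 0 -12 0" --pt "0 0 -12 0"

```text
clock: 13.5
eef_pos: [0.5261, -0.1903, 0.2196]
tcp_rot: [3.138, 0.093, 0.009]
wrist_force: [0.6, -0.2, -1.9]
gripper_width: 0.0562
finger_force: 30.0
```

```bash
python3 - <<'E'
from h import *
stat()
p=np.load("rack.npy")
def W(X):
    c,s=np.cos(p[2]),np.sin(p[2]);X=np.array(X,float)/1000
    return np.array([p[0]+c*X[0]-s*X[1],p[1]+s*X[0]+c*X[1],X[2]])
print(W((-57,0,0)))
for r in rel([W((-57,0,160)),W((-57,0,39.5))],[np.pi/2+p[2]]*2):print(r)
E
```

```text
t 13.5 p [ 0.5261 -0.1903  0.2196] yaw -1.511 tilt 0.0063 w 0.0562 F [ 0.6 -0.2 -1.9] ff 30.0 j [-0.42  0.59  0.96  1.86 -0.58  0.99 -0.72]
[0.49104632 0.19529336 0.        ]
[-1.25, -38.71, 5.87, 0.152]
[-1.32, -38.74, 17.92, 0.152]
```

Request:
play_rows --pt "-0.3 -8 0 0" --pt "-0.6 -15 0 0.05" --pt "-1 -25 0 0.15" --pt "-1.3 -33 2 0.152" --pt "-1.3 -38.7 6 0.152" --pt "-1.3 -38.7 6 0.152" --pt "-1.3 -38.7 6 0.152" --pt "-1.3 -38.7 6 0.152" --pt "-1.3 -38.7 6 0.152" --pt "-1.3 -38.7 6 0.152" --pt "-1.3 -38.7 6 0.152"

```text
clock: 14.6
eef_pos: [0.4883, 0.1951, 0.1558]
tcp_rot: [3.137, -0.147, 0.0]
wrist_force: [0.3, -0.2, -2.1]
gripper_width: 0.0558
finger_force: 30.0
```

```bash
python3 - <<'E'
from h import *
stat()
p=np.load("rack.npy")
def W(X):
    c,s=np.cos(p[2]),np.sin(p[2]);X=np.array(X,float)/1000
    return np.array([p[0]+c*X[0]-s*X[1],p[1]+s*X[0]+c*X[1],X[2]])
for r in rel([W((-57,0,60)),W((-57,0,40.5))],[np.pi/2+p[2]]*2):print(r)
T=camera("top");S=camera("scene")
A=cv2.resize(T["img"][140:260,205:330],None,fx=3.1,fy=3.1,interpolation=cv2.INTER_CUBIC)
B=cv2.resize(S["img"][170:345,270:410],None,fx=2.9,fy=2.9,interpolation=cv2.INTER_CUBIC)
M=np.zeros((max(A.shape[0],B.shape[0]),A.shape[1]+B.shape[1],3),np.uint8);M[:A.shape[0],:A.shape[1]]=A;M[:B.shape[0],A.shape[1]:]=B
cv2.imwrite("pics/i.png",M)
E
```

```text
t 14.6 p [0.4883 0.1951 0.1558] yaw -1.665 tilt 0.0009 w 0.0558 F [ 0.3 -0.2 -2.1] ff 30.0 j [-1.17  0.67  0.97  1.98 -0.73  0.88 -1.47]
[0.27, -0.06, 9.58, -0.001]
[0.27, -0.06, 11.53, -0.001]
```

View pics/i.png

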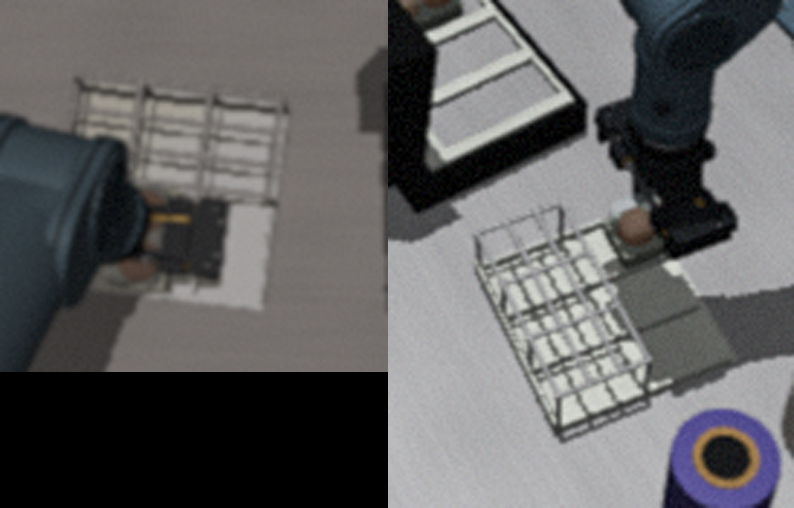

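The pack hangs over the apron in the fingers, eggs along x, with the rack free. I lower it.

Request:
play_rows --pt "0.2 0 3 0" --pt "0.2 0 6 0" --pt "0.2 0 8.5 0" --pt "0.2 0 9.8 0" --pt "0.2 0 10.4 0" --pt "0.2 0 10.9 0" --pt "0.2 0 11.3 0" --pt "0.2 0 11.3 0"

```text
clock: 15.5
eef_pos: [0.4905, 0.1965, 0.043]
tcp_rot: [-3.138, 0.145, -0.001]
wrist_force: [0.4, 0.3, -1.1]
gripper_width: 0.0557
finger_force: 30.0
```

Request:
play_rows --pt "0 0 0.1 0" --pt "0 0 0.2 0" --pt "0 0 0.3 0" --pt "0 0 0.35 0" --pt "0 0 0.35 0"

```text
clock: 16.0
eef_pos: [0.4905, 0.1966, 0.0406]
tcp_rot: [-3.137, 0.145, -0.0]
wrist_force: [-5.1, 0.4, 15.0]
gripper_width: 0.0557
finger_force: 30.0
```

Request:
play_rows --pt "0 0 0 0" --pt "0 0 0 0" --pt "0 0 0 0" --pt "0 0 -4 0" --pt "0 0 -8 0" --pt "0 0 -12 0" --pt "0 0 -12 0" --gripper 78

```text
clock: 16.7
eef_pos: [0.4931, 0.1968, 0.1634]
tcp_rot: [-3.135, 0.145, -0.01]
wrist_force: [-0.8, -0.2, 0.8]
gripper_width: 0.0685
finger_force: 0.0
```

```bash
cat > rk.py <<'E'
from h import *
p=np.load("rack.npy")
def W(X):
    c,s=np.cos(p[2]),np.sin(p[2]);X=np.array(X,float)/1000
    return np.array([p[0]+c*X[0]-s*X[1],p[1]+s*X[0]+c*X[1],X[2]])
def L():
    d=observe()["eef_pos"]-[p[0],p[1],0];c,s=np.cos(p[2]),np.sin(p[2]);return np.round([1000*(c*d[0]+s*d[1]),1000*(-s*d[0]+c*d[1]),1000*d[2]],1)
Y=np.pi/2+p[2]
E
python3 - <<'E'
from rk import *
stat();print(L())
for r in rel([W((-145,0,160)),W((-145,0,44))],[Y]*2):print(r)
T=camera("top");S=camera("scene")
A=cv2.resize(T["img"][140:260,205:330],None,fx=3.1,fy=3.1,interpolation=cv2.INTER_CUBIC)
B=cv2.resize(S["img"][170:345,270:410],None,fx=2.9,fy=2.9,interpolation=cv2.INTER_CUBIC)
for c in(T,S):print([(np.round(f["point"],1),round(f["p"],2)) for f in find_in(c,"pack0_center")])
M=np.zeros((max(A.shape[0],B.shape[0]),A.shape[1]+B.shape[1],3),np.uint8);M[:A.shape[0],:A.shape[1]]=A;M[:B.shape[0],A.shape[1]:]=B
cv2.imwrite("pics/j.png",M)
E
```

```text
t 16.7 p [0.4931 0.1968 0.1634] yaw -1.663 tilt 0.0073 w 0.0685 F [-0.8 -0.2  0.8] ff 0.0 j [-1.17  0.66  0.98  1.97 -0.72  0.89 -1.47]
[-55.1   1.7 163.4]
[-8.99, 0.16, 0.28, 0.0]
[-9.06, 0.21, 11.88, 0.0]
[(array([402.9, 204.4]), 0.94)]
[(array([283.4, 170. ]), 0.7), (array([277. , 193.3]), 0.47)]
```

View pics/j.png

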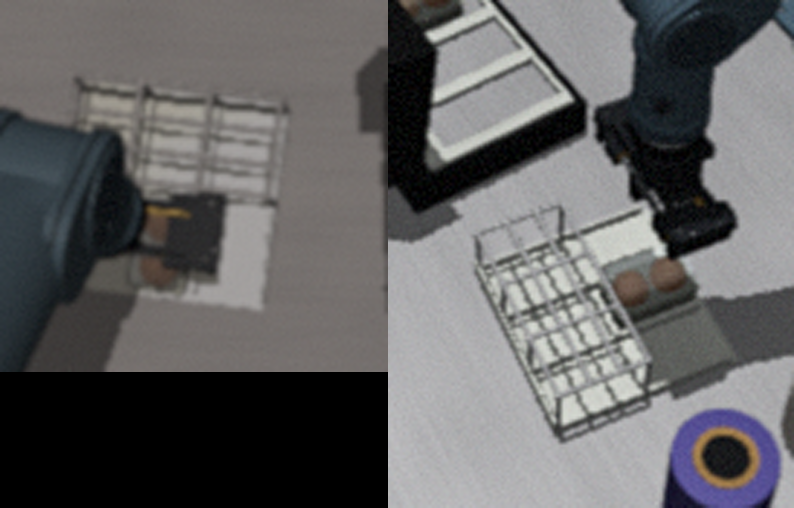

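The pack stands upright in the middle bay on the apron, with eggs at right-crop (632,290) and (667,272). Next I go behind it and push.

Request:
play_rows --pt "-4 0.2 0 0" --pt "-9 0.2 0 0" --pt "-9 0.2 4 0" --pt "-9 0.2 8 0" --pt "-9 0.2 11 0" --pt "-9 0.2 11.9 0" --pt "-9 0.2 11.9 0" --gripper 0

```text
clock: 17.6
eef_pos: [0.3997, 0.2016, 0.0391]
tcp_rot: [3.136, -0.146, -0.004]
wrist_force: [-0.0, 0.2, 0.5]
gripper_width: 0.0147
finger_force: 0.0
```

```bash
python3 - <<'E'
from rk import *
stat();print(L())
for r in rel([W((x,0,44)) for x in(-130,-60,-20)],[Y]*3):print(r)
E
```

```text
t 17.6 p [0.3997 0.2016 0.0391] yaw -1.664 tilt 0.0033 w 0.0147 F [-0.   0.2  0.5] ff 0.0 j [-1.14  0.74  0.73  2.2  -0.98  0.57 -1.32]
[-148.6   -2.2   39.1]
[1.85, -0.22, -0.49, -0.0]
[8.85, -0.22, -0.51, -0.0]
[12.85, -0.22, -0.52, -0.0]
```

Request:
play_rows --pt "0.8 -0.2 -0.5 0" --pt "1.8 -0.2 -0.5 0" --pt "3 -0.2 -0.5 0" --pt "4.5 -0.2 -0.5 0" --pt "6 -0.2 -0.5 0" --pt "7.5 -0.2 -0.5 0" --pt "9 -0.2 -0.5 0" --pt "10.5 -0.2 -0.5 0" --pt "11.5 -0.2 -0.5 0" --pt "12.2 -0.2 -0.5 0" --pt "12.8 -0.2 -0.5 0" --pt "12.8 -0.2 -0.5 0"

```text
clock: 18.8
eef_pos: [0.5291, 0.1927, 0.0454]
tcp_rot: [3.138, -0.145, 0.002]
wrist_force: [0.1, -0.6, -0.2]
gripper_width: 0.0003
finger_force: 0.0
```

```bash
python3 - <<'E'
from rk import *
stat();print(L())
for r in rel([W((x,0,44)) for x in(-10,-5)],[Y]*3):print(r)
E
```

```text
t 18.8 p [0.5291 0.1927 0.0454] yaw -1.663 tilt 0.0014 w 0.0003 F [ 0.1 -0.6 -0.2] ff 0.0 j [-0.98  0.87  0.77  1.92 -0.9   0.75 -1.34]
[-18.9   0.9  45.4]
[0.89, 0.09, 0.14, 0.001]
[1.39, 0.09, 0.14, 0.001]
```

Request:
play_rows --pt "0.2 0 0 0" --pt "0.4 0 0 0" --pt "0.6 0 0 0" --pt "0.8 0 0 0" --pt "0.9 0 0 0" --pt "0.9 0 0 0"

```text
clock: 19.4
eef_pos: [0.5375, 0.192, 0.0453]
tcp_rot: [3.138, -0.145, 0.001]
wrist_force: [0.4, -0.2, 1.0]
gripper_width: 0.0004
finger_force: 0.0
```

Request:
play_rows --pt "0.1 0 0 0" --pt "0.2 0 0 0" --pt "0.3 0 0 0" --pt "0.3 0 0 0"

```text
clock: 19.8
eef_pos: [0.5388, 0.1919, 0.0451]
tcp_rot: [-3.138, 0.145, 0.004]
wrist_force: [-6.0, 0.6, 3.9]
gripper_width: 0.0003
finger_force: 3.1
```

Request:
play_rows --pt "-2 0 0 0" --pt "-6 0 0 0" --pt "-10 0 -3 0" --pt "-10 0 -8 0" --pt "-10 0 -13 0" --pt "-8 5 -17 0" --pt "-7 10 -19 0" --pt "-6 15 -19 0" --pt "-5 20 -19 0" --pt "-5 22 -19 0"

```text
clock: 20.8
eef_pos: [0.471, -0.0255, 0.2362]
tcp_rot: [3.138, -0.147, 0.005]
wrist_force: [-1.2, 1.0, 0.3]
gripper_width: 0.0005
finger_force: 0.0
```

```bash
python3 - <<'E'
from rk import *
stat()
T=camera("top");S=camera("scene")
for c in(T,S):print([(np.round(f["point"],1),round(f["p"],2)) for f in find_in(c,"pack0_center")])
A=cv2.resize(T["img"][140:250,205:445],None,fx=1.9,fy=1.9,interpolation=cv2.INTER_CUBIC)
B=cv2.resize(S["img"][115:330,230:390],None,fx=2.1,fy=2.1,interpolation=cv2.INTER_CUBIC)
M=np.zeros((max(A.shape[0],B.shape[0]),A.shape[1]+B.shape[1],3),np.uint8);M[:A.shape[0],:A.shape[1]]=A;M[:B.shape[0],A.shape[1]:]=B
for f,(P) in(((lambda c:c),0),):
  pass
a=lambda u:tuple(np.round((u-[205,140])*1.9,1));b=lambda u:tuple(np.round((u-[230,115])*2.1+[A.shape[1],0],1))
for x in(50,56):print("expected eggs",[ (a(proj(T,W((x+d,0,38)))[0]),b(proj(S,W((x+d,0,38)))[0])) for d in(-23,23)])
cv2.imwrite("pics/k.png",M);print(M.shape)
import pickle;pickle.dump((T,S),open("cams3.pkl","wb"))
E
```

```text
t 20.8 p [ 0.471  -0.0255  0.2362] yaw -1.664 tilt 0.0033 w 0.0005 F [-1.2  1.   0.3] ff 0.0 j [-0.92  0.45  1.13  2.06 -0.51  0.94 -1.18]
[(array([399.2, 202.5]), 0.95), (array([259.7, 198.7]), 0.54)]
[(array([283.2, 171.1]), 0.91)]
expected eggs [((np.float64(104.2), np.float64(102.1)), (np.float64(680.2), np.float64(336.3))), ((np.float64(107.8), np.float64(76.4)), (np.float64(652.8), np.float64(346.8)))]
expected eggs [((np.float64(104.7), np.float64(98.7)), (np.float64(676.6), np.float64(337.6))), ((np.float64(108.3), np.float64(73.0)), (np.float64(649.2), np.float64(348.2)))]
(452, 792, 3)
```

View pics/k.png

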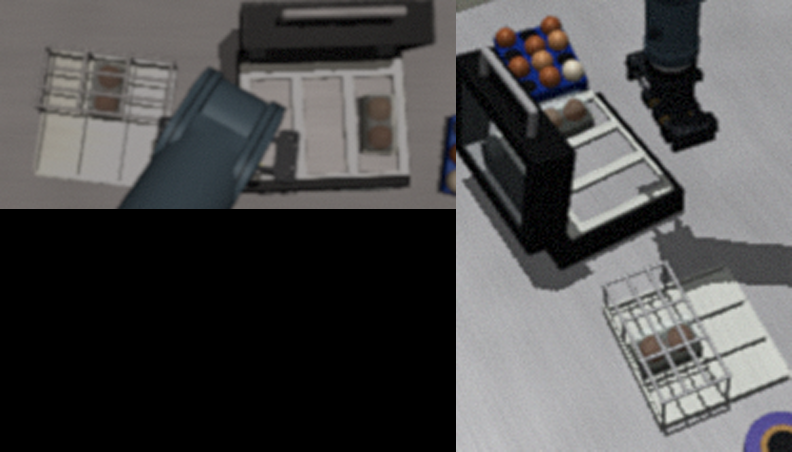

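The first pack is home in bay 1, with eggs at right-crop (680,337) and (652,348) matching centre x≈50 mm. The right pack's eggs are at (377,107) and (377,138).

```bash
python3 - <<'E'
from rk import *
import pickle
T,S=pickle.load(open("cams3.pkl","rb"))
a=lambda x,y:(205+x/1.9,140+y/1.9);b=lambda x,y:(230+(x-456)/2.1,115+y/2.1)
for p1 in(a(377,107),a(377,138)):print(at_z(T,p1,.0915))
print(tri(T,a(377,107),S,b(553,117)),tri(T,a(377,138),S,b(576,110)))
for r in rel([(.53,-.277,.25)],[np.pi/2+.055]):print(r)
E
```

```text
[ 0.56721173 -0.27756847  0.0915    ]
[ 0.51507124 -0.27702461  0.0915    ]
(array([ 0.56339266, -0.2733756 ,  0.10518942]), np.float64(0.0038761359960744948)) (array([ 0.51496875, -0.27652154,  0.09485757]), np.float64(0.0007183821642474399))
[8.35, 24.64, -1.45, -0.15]
```

Request:
play_rows --pt "2 6 -1.5 0" --pt "3 11 -1.5 0" --pt "5 16 -1.5 -0.05" --pt "7 21 -1.5 -0.1" --pt "9.3 24.6 -1.5 -0.15" --pt "9.3 24.6 -1.5 -0.15" --pt "9.3 24.6 -1.5 -0.15" --pt "9.3 24.6 -1.5 -0.15" --gripper 82

```text
clock: 21.8
eef_pos: [0.5405, -0.2743, 0.2496]
tcp_rot: [-3.139, -0.094, 0.001]
wrist_force: [0.8, -0.1, -0.7]
gripper_width: 0.0625
finger_force: 0.0
```

```bash
python3 - <<'E'
from rk import *
stat()
S=camera("scene");T=camera("top")
for c in(T,S):print([(np.round(f["point"],1),round(f["p"],2)) for f in find_in(c,"pack0_center")])
print("mid now expect",proj(S,[W((50,0,34)),[.54,-.2765,.09]]),proj(T,[W((50,0,34)),[.54,-.2765,.09]]))
for r in rel([(.54,-.2765,.25),(.54,-.2765,.096)],[np.pi/2+.055]*2):print(r)
E
```

```text
t 21.8 p [ 0.5405 -0.2743  0.2496] yaw -1.511 tilt 0.0014 w 0.0625 F [ 0.8 -0.1 -0.7] ff 0.0 j [-0.23  0.63  0.93  1.7  -0.56  1.1  -0.64]
[]
[(array([284.5, 171.5]), 0.6), (array([419.1, 304.8]), 0.47), (array([383.7, 340. ]), 0.43)]
mid now expect [[330.24417376 278.30054198]
 [281.29968591 170.71320085]] [[261.00450707 187.15287295]
 [403.07768708 204.86303971]]
[-0.05, 0.24, 0.01, 0.005]
[-0.05, 0.25, 15.41, 0.005]
```

Request:
play_rows --pt "0 0.2 0 0" --pt "0 0.2 3 0" --pt "0 0.2 7 0" --pt "0 0.2 11 0" --pt "0 0.2 13 0" --pt "0 0.2 14.5 0" --pt "0 0.2 15.4 0" --pt "0 0.2 15.4 0"

```text
clock: 22.8
eef_pos: [0.54, -0.278, 0.0959]
tcp_rot: [-3.14, -0.091, 0.001]
wrist_force: [-0.6, -0.6, 0.6]
gripper_width: 0.0723
finger_force: 0.0
```

Request:
play_rows --pt "0 0 0 0" --pt "0 0 0 0" --pt "0 0 0 0" --pt "0 0 0 0" --gripper 0

```text
clock: 23.2
eef_pos: [0.5408, -0.2787, 0.0974]
tcp_rot: [3.139, 0.091, 0.003]
wrist_force: [0.2, 0.4, 6.1]
gripper_width: 0.0558
finger_force: 29.7
```

Request:
play_rows --pt "0 0 -1 0" --pt "0 0 -3 0" --pt "0 0 -6 0" --pt "0 0 -9 0" --pt "0 0 -12 0" --pt "0 0 -12 0"

```text
clock: 23.8
eef_pos: [0.5416, -0.2797, 0.2204]
tcp_rot: [3.137, 0.09, 0.009]
wrist_force: [0.5, -1.4, -1.7]
gripper_width: 0.056
finger_force: 29.7
```

```bash
python3 - <<'E'
from rk import *
stat()
for r in rel([W((-57,-74,160))],[Y]):print(r)
E
```

```text
t 23.8 p [ 0.5416 -0.2797  0.2204] yaw -1.513 tilt 0.0064 w 0.056 F [ 0.5 -1.4 -1.7] ff 29.7 j [-0.21  0.66  0.91  1.72 -0.6   1.05 -0.61]
[-3.46, -40.41, 5.9, 0.15]
```

Request:
play_rows --pt "-0.6 -8 0 0" --pt "-1.2 -15 0 0.05" --pt "-2.4 -25 0 0.15" --pt "-3 -33 2 0.15" --pt "-3.5 -40.4 6 0.15" --pt "-3.5 -40.4 6 0.15" --pt "-3.5 -40.4 6 0.15" --pt "-3.5 -40.4 6 0.15" --pt "-3.5 -40.4 6 0.15" --pt "-3.5 -40.4 6 0.15" --pt "-3.5 -40.4 6 0.15"

```text
clock: 24.9
eef_pos: [0.4818, 0.1216, 0.1563]
tcp_rot: [3.137, -0.146, 0.0]
wrist_force: [0.2, -0.3, -2.5]
gripper_width: 0.0564
finger_force: 29.7
```

```bash
python3 - <<'E'
from rk import *
stat();print(L())
for r in rel([W((-57,-74,60)),W((-57,-74,41))],[Y]*2):print(r)
S=camera("scene");print([(np.round(f["point"],1),round(f["p"],2)) for f in find_in(S,"pack0_center")])
E
```

```text
t 24.9 p [0.4818 0.1216 0.1563] yaw -1.664 tilt 0.0011 w 0.0564 F [ 0.2 -0.3 -2.5] ff 29.7 j [-1.06  0.62  0.97  2.05 -0.7   0.84 -1.35]
[-59.4 -74.2 156.3]
[0.23, -0.03, 9.63, -0.0]
[0.23, -0.03, 11.53, -0.0]
[(array([342.3, 234. ]), 0.81)]
```

Request:
play_rows --pt "0.2 0 3 0" --pt "0.2 0 6 0" --pt "0.2 0 8.5 0" --pt "0.2 0 9.8 0" --pt "0.2 0 10.4 0" --pt "0.2 0 10.9 0" --pt "0.2 0 11.3 0" --pt "0.2 0 11.5 0" --pt "0.2 0 11.5 0"

```text
clock: 25.9
eef_pos: [0.4841, 0.123, 0.0415]
tcp_rot: [-3.138, 0.145, -0.001]
wrist_force: [0.2, -1.5, -0.9]
gripper_width: 0.0561
finger_force: 29.7
```

Request:
play_rows --pt "0 0 0.1 0" --pt "0 0 0.2 0" --pt "0 0 0.25 0" --pt "0 0 0.25 0"

```text
clock: 26.3
eef_pos: [0.4842, 0.1231, 0.0411]
tcp_rot: [-3.135, 0.145, -0.001]
wrist_force: [-9.3, 0.8, 32.9]
gripper_width: 0.056
finger_force: 29.7
```

Request:
play_rows --pt "0 0 -0.15 0" --pt "0 0 -0.15 0" --pt "0 0 -0.15 0" --pt "0 0 -4 0" --pt "0 0 -8 0" --pt "0 0 -12 0" --pt "-4 0 -12 0" --pt "-9 0 -12 0" --pt "-9 0 -12 0" --gripper 78

```text
clock: 27.2
eef_pos: [0.3864, 0.1317, 0.1571]
tcp_rot: [-3.138, 0.14, 0.015]
wrist_force: [0.5, -0.0, 0.0]
gripper_width: 0.0685
finger_force: 0.0
```

```bash
python3 - <<'E'
from rk import *
stat();print(L())
for r in rel([W((-147,-74,160)),W((-147,-74,45))],[Y]*2):print(r)
S=camera("scene");print([(np.round(f["point"],1),round(f["p"],2)) for f in find_in(S,"pack0_center")],proj(S,[W((-57,-74,34)),W((50,0,34))]))
E
```

```text
t 27.2 p [0.3864 0.1317 0.1571] yaw -1.66 tilt 0.0095 w 0.0685 F [ 0.5 -0.   0. ] ff 0.0 j [-1.27  0.49  1.05  2.26 -0.65  0.75 -1.42]
[-155.3  -73.1  157.1]
[0.83, 0.09, -0.3, 0.004]
[0.94, 0.09, 11.2, 0.004]
[(array([350.6, 251.8]), 0.73)] [[349.90476172 249.87420442]
 [330.24417376 278.30054198]]
```

Request:
play_rows --pt "1.5 0 0 0" --pt "1.7 0 3 0" --pt "1.7 0 6 0" --pt "1.7 0 9 0" --pt "1.7 0 11.2 0" --pt "1.7 0 11.2 0" --pt "1.7 0 11.2 0" --gripper 0

```text
clock: 28.0
eef_pos: [0.4124, 0.129, 0.0469]
tcp_rot: [3.138, -0.147, 0.001]
wrist_force: [-0.7, 0.6, -0.3]
gripper_width: 0.0148
finger_force: 0.0
```

```bash
python3 - <<'E'
from rk import *
stat();print(L())
for r in rel([W((x,-74,45)) for x in(-130,-20)],[Y]*3):print(r)
E
```

```text
t 28.0 p [0.4124 0.129  0.0469] yaw -1.664 tilt 0.0008 w 0.0148 F [-0.7  0.6 -0.3] ff 0.0 j [-0.97  0.7   0.71  2.24 -0.95  0.54 -1.17]
[-129.2  -73.3   46.9]
[-0.08, 0.07, 0.19, -0.001]
[10.92, 0.06, 0.2, -0.001]
```

Request:
play_rows --pt "0.5 0 0.2 0" --pt "1 0 0.2 0" --pt "2 0 0.2 0" --pt "3 0 0.2 0" --pt "4.5 0 0.2 0" --pt "6 0 0.2 0" --pt "7.5 0 0.2 0" --pt "9 0 0.2 0" --pt "10 0 0.2 0" --pt "10.6 0 0.2 0" --pt "10.9 0 0.2 0" --pt "10.9 0 0.2 0"

```text
clock: 29.2
eef_pos: [0.52, 0.1195, 0.0447]
tcp_rot: [3.138, -0.145, 0.001]
wrist_force: [0.0, -0.2, 0.6]
gripper_width: 0.0001
finger_force: 0.0
```

Request:
play_rows --pt "0.2 0 0 0" --pt "0.4 0 0 0" --pt "0.6 0 0 0" --pt "0.8 0 0 0" --pt "0.9 0 0 0" --pt "0.9 0 0 0"

```text
clock: 29.8
eef_pos: [0.529, 0.1187, 0.0448]
tcp_rot: [3.138, -0.145, 0.001]
wrist_force: [-0.6, -0.1, -0.2]
gripper_width: 0.0005
finger_force: 0.0
```

Request:
play_rows --pt "0.1 0 0 0" --pt "0.2 0 0 0" --pt "0.3 0 0 0" --pt "0.3 0 0 0"

```text
clock: 30.2
eef_pos: [0.5315, 0.1185, 0.0447]
tcp_rot: [-3.138, 0.145, 0.001]
wrist_force: [-2.7, 1.1, 0.9]
gripper_width: 0.0005
finger_force: 1.2
```

```bash
python3 -c "
from rk import *
stat();print(L())"
```

```text
t 30.2 p [0.5315 0.1185 0.0447] yaw -1.663 tilt 0.0004 w 0.0005 F [-2.7  1.1  0.9] ff 1.2 j [-0.85  0.84  0.75  1.96 -0.89  0.71 -1.2 ]
[ -9.6 -72.7  44.7]
```

Request:
play_rows --pt "0.1 0 0 0" --pt "0.2 0 0 0" --pt "0.2 0 0 0"

```text
clock: 30.5
eef_pos: [0.5315, 0.1185, 0.0445]
tcp_rot: [-3.137, 0.145, 0.007]
wrist_force: [-8.4, 0.6, 7.8]
gripper_width: 0.0004
finger_force: 4.6
```

Request:
play_rows --pt "-2 0 0 0" --pt "-6 0 0 0" --pt "-10 0 -3 0" --pt "-10 0 -8 0" --pt "-10 0 -13 0" --pt "-10 5 -18 0" --pt "-9 10 -22 0" --pt "-8 15 -24 0" --pt "-6 20 -24 0" --pt "-6 25 -24 0" --pt "-6 28 -24 0" --pt "-6 28 -24 0"

```text
clock: 31.7
eef_pos: [0.4477, -0.1607, 0.286]
tcp_rot: [3.136, -0.156, 0.006]
wrist_force: [0.4, 0.7, 0.3]
gripper_width: 0.0002
finger_force: 0.0
```

```bash
python3 - <<'E'
from rk import *
stat()
T=camera("top");S=camera("scene")
for c in(T,S):print([(np.round(f["point"],1),round(f["p"],2)) for f in outline_of(c,"pack0_center")])
A=cv2.resize(T["img"][140:250,205:445],None,fx=1.9,fy=1.9,interpolation=cv2.INTER_CUBIC)
B=cv2.resize(S["img"][115:330,230:390],None,fx=2.1,fy=2.1,interpolation=cv2.INTER_CUBIC)
C=cv2.resize(T["img"][155:210,220:305],None,fx=4,fy=4,interpolation=cv2.INTER_CUBIC)
M=np.zeros((452,792,3),np.uint8);M[:A.shape[0],:A.shape[1]]=A;M[:B.shape[0],A.shape[1]:]=B;M[220:220+C.shape[0],:C.shape[1]]=C
a=lambda u:np.round((u-[220,155])*4+[0,220]).tolist();b=lambda u:np.round((u-[230,115])*2.1+[A.shape[1],0]).tolist()
for y in(0,-74):
  for x in(50,56):print(y,x,[(a(proj(T,W((x+d,y,38)))[0]),b(proj(S,W((x+d,y,38)))[0])) for d in(-23,23)])
cv2.imwrite("pics/l.png",M)
E
```

```text
t 31.7 p [ 0.4477 -0.1607  0.286 ] yaw -1.67 tilt 0.0042 w 0.0002 F [0.4 0.7 0.3] ff 0.0 j [-0.68  0.35  1.15  1.99 -0.37  1.03 -1.02]
[(array([281.1, 186.6]), 0.88)]
[(array([323. , 261.3]), 0.61)]
0 50 [([159.0, 375.0], [680.0, 336.0]), ([167.0, 321.0], [653.0, 347.0])]
0 56 [([160.0, 368.0], [677.0, 338.0]), ([168.0, 314.0], [649.0, 348.0])]
-74 50 [([248.0, 385.0], [660.0, 300.0]), ([255.0, 331.0], [633.0, 310.0])]
-74 56 [([249.0, 378.0], [657.0, 301.0]), ([256.0, 324.0], [630.0, 311.0])]
```

View pics/l.png

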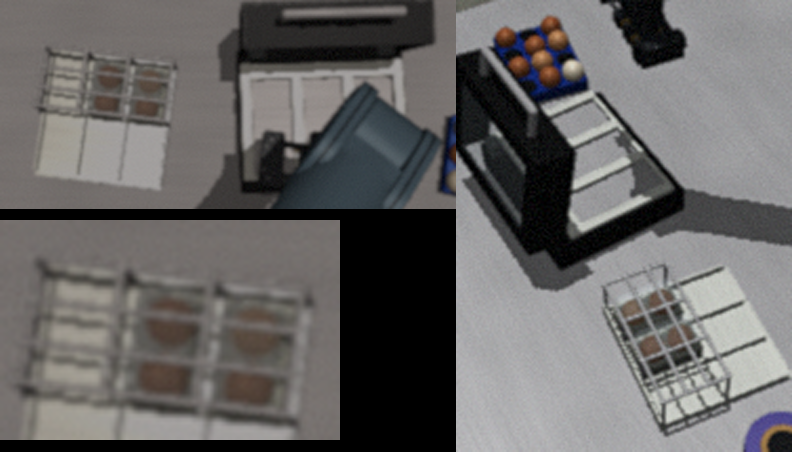

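Both packs are home in bays 1 and 0: eggs at left-crop (165,378)/(168,320) and (247,385)/(253,328) match centre x≈50 mm. The sealer is empty. I'll measure the open handle for regripping.

```bash
python3 - <<'E'
from rk import *
import pickle
T,S=pickle.load(open("cams2.pkl","rb"))
a=lambda x,y:(205+x/2.6,140+y/2.6);b=lambda x,y:(210+x/2.4,90+y/2.4)
print(tri(T,a(388,17),S,b(135,192)),tri(T,a(556,14),S,b(82,118)))
q=np.load("fit.npy")[3:]
c,s=np.cos(q[2]),np.sin(q[2])
for th in(1.2,1.3,1.35,1.4):
  al=.2208+th; 
  P=[np.array([.651,-.185,.062])+np.array([-.2511*np.cos(al)*c-y*s,-.2511*np.cos(al)*s+y*c,.2511*np.sin(al)]) for y in(.08,0,-.08)]
  t=(proj(T,P)-[205,140])*2.6; u=(proj(S,P)-[210,90])*2.4
  print(th,np.round(P[1],3),np.round(t[[0,2]]).tolist(),np.round(u[[0,2]]).tolist())
for r in rel([(.45,-.16,.42),(.664,-.186,.42)],[.05]*2):print(r)
E
```

```text
(array([ 0.66143977, -0.10252243,  0.30664977]), np.float64(0.0006937270015127672)) (array([ 0.66600761, -0.27129059,  0.30646288]), np.float64(0.00808187056599263))
1.2 [ 0.614 -0.187  0.31 ] [[392.0, 67.0], [551.0, 62.0]] [[169.0, 174.0], [113.0, 105.0]]
1.3 [ 0.638 -0.186  0.313] [[391.0, 42.0], [550.0, 38.0]] [[152.0, 180.0], [96.0, 110.0]]
1.35 [ 0.651 -0.185  0.313] [[391.0, 30.0], [549.0, 26.0]] [[144.0, 183.0], [88.0, 113.0]]
1.4 [ 0.664 -0.184  0.313] [[390.0, 18.0], [548.0, 14.0]] [[135.0, 187.0], [80.0, 117.0]]
[0.23, 0.5, -13.53, 1.428]
[21.78, 1.1, -13.52, 1.428]
```

Request:
play_rows --pt "0 0 -4 -0.15" --pt "0 0 -8 -0.3" --pt "0.2 0.5 -12 -0.45" --pt "0.2 0.5 -13.5 -0.6" --pt "0.2 0.5 -13.5 -0.75" --pt "2 0.5 -13.5 -0.9" --pt "5 0.5 -13.5 -1.05" --pt "8 0.6 -13.5 -1.2" --pt "12 0.8 -13.5 -1.35" --pt "16 1 -13.5 -1.5" --pt "20 1.1 -13.5 -1.65" --pt "21.8 1.1 -13.5 -1.713" --gripper 48

```text
clock: 33.1
eef_pos: [0.6673, -0.1828, 0.4177]
tcp_rot: [-2.153, -2.286, 0.0]
wrist_force: [0.2, -0.3, 0.7]
gripper_width: 0.0421
finger_force: 0.0
```

Request:
play_rows --pt "0 0 0 0" --pt "0 0 0 0" --pt "0 0 0 0"

```text
clock: 33.4
eef_pos: [0.6634, -0.1852, 0.4201]
tcp_rot: [-2.166, -2.275, -0.0]
wrist_force: [-0.4, -0.1, -0.0]
gripper_width: 0.0422
finger_force: 0.0
```

```bash
python3 - <<'E'
from rk import *
stat()
for r in rel([(.664,-.186,.42),(.664,-.186,.305)],[.05]*2):print(r)
E
```

```text
t 33.4 p [ 0.6634 -0.1852  0.4201] yaw 0.049 tilt 0.0003 w 0.0422 F [-0.4 -0.1 -0. ] ff 0.0 j [-0.23  0.59  0.78  1.22 -0.41  1.48  0.54]
[-0.09, 0.06, 0.01, -0.001]
[-0.09, 0.06, 11.51, -0.001]
```

Request:
play_rows --pt "0 0 4 0" --pt "0 0 7 0" --pt "0 0 9 0" --pt "0 0 10.5 0" --pt "0 0 11.5 0" --pt "0 0 11.5 0"

```text
clock: 34.0
eef_pos: [0.6636, -0.1855, 0.3041]
tcp_rot: [-2.165, -2.275, 0.001]
wrist_force: [-0.2, -0.3, 0.3]
gripper_width: 0.0424
finger_force: 0.0
```

Request:
play_rows --pt "0 0 0 0" --pt "0 0 0 0" --pt "0 0 0 0" --pt "0 0 0 0" --gripper 0

```text
clock: 34.4
eef_pos: [0.6638, -0.1863, 0.3052]
tcp_rot: [-2.165, -2.276, 0.001]
wrist_force: [-14.6, 1.2, 8.3]
gripper_width: 0.0123
finger_force: 7.0
```

```bash
python3 - <<'E'
import numpy as np
q=np.load("fit.npy");q[3]=.5558;np.save("fit.npy",q)
E
python3 arc.py .85 12
```

```text
t 34.4 p [ 0.6638 -0.1863  0.3052] yaw 0.05 tilt 0.0005 w 0.0123 F [-14.6   1.2   8.3] ff 7.0 j [-0.24  0.66  0.74  1.39 -0.45  1.26  0.59]
th est 1.4024687012911201 radius 0.24858586617230496 lat -0.001810118533385018
1.356 [-0.0, -1.2, -0.0]
1.31 [-0.0, -2.3, -0.0]
1.264 [-0.0, -3.5, 0.1]
1.218 [-0.0, -4.6, 0.2]
1.172 [-0.0, -5.8, 0.4]
1.126 [-0.0, -6.9, 0.6]
1.08 [-0.0, -8.0, 0.9]
1.034 [-0.0, -9.1, 1.2]
0.988 [-0.0, -10.2, 1.6]
0.942 [-0.0, -11.3, 2.0]
0.896 [-0.0, -12.3, 2.5]
0.85 [-0.0, -13.4, 3.0]
```

Request:
play_rows --pt "0 0 0 0" --pt "0 -0.6 0 0" --pt "0 -1.2 0 0" --pt "0 -2.3 0 0" --pt "0 -3.5 0.1 0" --pt "0 -4.6 0.2 0" --pt "0 -5.8 0.4 0"

```text
clock: 35.1
eef_pos: [0.6077, -0.1891, 0.3008]
tcp_rot: [2.161, 2.274, 0.003]
wrist_force: [7.8, -2.4, -4.7]
gripper_width: 0.0117
finger_force: 30.0
```

```bash
python3 arc.py .65 12
```

```text
t 35.1 p [ 0.6077 -0.1891  0.3008] yaw 0.051 tilt 0.0052 w 0.0117 F [ 7.8 -2.4 -4.7] ff 30.0 j [-0.28  0.56  0.77  1.56 -0.41  1.18  0.62]
th est 1.1747043174058955 radius 0.24755225117760452 lat -0.0017013636950623588
1.131 [-0.0, -1.1, 0.2]
1.087 [-0.0, -2.1, 0.5]
1.044 [-0.0, -3.2, 0.8]
1.0 [-0.0, -4.2, 1.1]
0.956 [-0.0, -5.3, 1.5]
0.912 [-0.0, -6.3, 2.0]
0.869 [-0.0, -7.3, 2.4]
0.825 [-0.0, -8.2, 3.0]
0.781 [-0.0, -9.2, 3.5]
0.737 [-0.0, -10.1, 4.1]
0.694 [0.0, -11.0, 4.8]
0.65 [0.0, -11.8, 5.5]
```

Moving well; continuing along the arc.

Request:
play_rows --pt "0 -1.1 0.2 0" --pt "0 -2.1 0.5 0" --pt "0 -3.2 0.8 0" --pt "0 -4.2 1.1 0" --pt "0 -5.3 1.5 0" --pt "0 -6.3 2.0 0" --pt "0 -7.3 2.4 0" --pt "0 -8.2 3.0 0"

```text
clock: 35.9
eef_pos: [0.5263, -0.1928, 0.2709]
tcp_rot: [2.161, 2.274, 0.005]
wrist_force: [6.1, -0.2, -1.0]
gripper_width: 0.011
finger_force: 29.7
```

```bash
python3 arc.py .4 10
```

```text
t 35.9 p [ 0.5263 -0.1928  0.2709] yaw 0.051 tilt 0.0058 w 0.011 F [ 6.1 -0.2 -1. ] ff 29.7 j [-0.32  0.45  0.79  1.8  -0.37  1.04  0.66]
th est 0.8223500408556199 radius 0.24756149692652635 lat -0.0012732645432018998
0.78 [0.0, -0.9, 0.5]
0.738 [0.0, -1.8, 1.1]
0.696 [0.0, -2.7, 1.8]
0.653 [0.0, -3.5, 2.4]
0.611 [0.0, -4.3, 3.1]
0.569 [0.0, -5.1, 3.8]
0.527 [0.0, -5.8, 4.6]
0.484 [0.0, -6.5, 5.4]
0.442 [0.0, -7.2, 6.2]
0.4 [0.0, -7.8, 7.0]
```

Request:
play_rows --pt "0 -0.9 0.5 0" --pt "0 -1.8 1.1 0" --pt "0 -2.7 1.8 0" --pt "0 -3.5 2.4 0" --pt "0 -4.3 3.1 0" --pt "0 -5.1 3.8 0" --pt "0 -5.8 4.6 0" --pt "0 -6.5 5.4 0" --pt "0 -7.2 6.2 0" --pt "0 -7.8 7.0 0"

```text
clock: 36.9
eef_pos: [0.4501, -0.1965, 0.2015]
tcp_rot: [2.158, 2.273, 0.007]
wrist_force: [12.1, 1.8, -3.4]
gripper_width: 0.0109
finger_force: 29.9
```

```bash
python3 arc.py .1 11
```

```text
t 36.9 p [ 0.4501 -0.1965  0.2015] yaw 0.052 tilt 0.0083 w 0.0109 F [12.1  1.8 -3.4] ff 29.9 j [-0.29  0.42  0.77  2.04 -0.4   0.83  0.76]
th est 0.40248844461226346 radius 0.24747396702375032 lat -0.0010123522372457675
0.375 [0.0, -0.4, 0.6]
0.347 [0.0, -0.8, 1.1]
0.32 [0.0, -1.2, 1.7]
0.292 [0.0, -1.5, 2.3]
0.265 [0.0, -1.8, 2.9]
0.237 [0.0, -2.2, 3.5]
0.21 [0.0, -2.5, 4.2]
0.182 [0.0, -2.7, 4.8]
0.155 [0.0, -3.0, 5.4]
0.127 [0.0, -3.3, 6.1]
0.1 [0.0, -3.5, 6.7]
```

Request:
play_rows --pt "0 -0.4 0.6 0" --pt "0 -0.7 1.1 0" --pt "0 -1.1 1.7 0" --pt "0 -1.4 2.3 0" --pt "0 -1.7 2.9 0" --pt "0 -2.0 3.5 0" --pt "0 -2.3 4.2 0" --pt "0 -2.5 4.8 0" --pt "0 -2.8 5.3 0" --pt "0 -3.0 5.7 0" --pt "0 -3.1 6.0 0"

```text
clock: 38.0
eef_pos: [0.4175, -0.1982, 0.1409]
tcp_rot: [2.162, 2.275, 0.003]
wrist_force: [8.5, 2.7, -0.0]
gripper_width: 0.0101
finger_force: 30.1
```

```bash
python3 arc.py -.01 10
```

```text
t 38.0 p [ 0.4175 -0.1982  0.1409] yaw 0.051 tilt 0.0039 w 0.0101 F [ 8.5  2.7 -0. ] ff 30.1 j [-0.21  0.48  0.69  2.14 -0.49  0.68  0.87]
th est 0.12400031591664779 radius 0.248127786751954 lat -0.0010326372275767503
0.111 [0.0, -0.1, 0.3]
0.097 [0.0, -0.2, 0.6]
0.084 [0.0, -0.3, 1.0]
0.07 [0.0, -0.4, 1.3]
0.057 [0.0, -0.5, 1.6]
0.044 [0.0, -0.6, 1.9]
0.03 [0.0, -0.7, 2.2]
0.017 [0.0, -0.8, 2.6]
0.003 [0.0, -0.9, 2.9]
-0.01 [0.0, -0.9, 3.2]
```

Request:
play_rows --pt "0 -0.1 0.3 0" --pt "0 -0.2 0.6 0" --pt "0 -0.3 1.0 0" --pt "0 -0.3 1.3 0" --pt "0 -0.4 1.6 0" --pt "0 -0.4 1.9 0" --pt "0 -0.5 2.2 0" --pt "0 -0.5 2.4 0" --pt "0 -0.6 2.6 0" --pt "0 -0.6 2.6 0"

```text
clock: 39.0
eef_pos: [0.409, -0.1986, 0.1143]
tcp_rot: [-2.165, -2.276, 0.001]
wrist_force: [3.0, 0.9, -5.2]
gripper_width: 0.0102
finger_force: 30.4
```

Request:
play_rows --pt "0 0 0.2 0" --pt "0 0 0.4 0" --pt "0 0 0.6 0" --pt "0 0 0.6 0"

```text
clock: 39.4
eef_pos: [0.4075, -0.1987, 0.108]
tcp_rot: [-2.164, -2.273, 0.003]
wrist_force: [-4.0, 0.7, -2.0]
gripper_width: 0.0103
finger_force: 30.3
```

Request:
play_rows --pt "0 0 0.1 0" --pt "0 0 0.2 0" --pt "0 0 0.3 0" --pt "0 0 0.3 0" --pt "0 0 0.3 0"

```text
clock: 39.9
eef_pos: [0.4068, -0.1987, 0.1051]
tcp_rot: [-2.164, -2.272, 0.003]
wrist_force: [-6.8, 1.0, 1.2]
gripper_width: 0.0107
finger_force: 30.3
```

Request:
play_rows --pt "0 -0.1 0.1 0" --pt "0 -0.1 0.2 0" --pt "0 -0.1 0.3 0" --pt "0 -0.1 0.3 0" --pt "0 -0.1 0.3 0"

```text
clock: 40.4
eef_pos: [0.4065, -0.1988, 0.1032]
tcp_rot: [-2.164, -2.272, 0.0]
wrist_force: [-9.6, 3.7, 21.5]
gripper_width: 0.0102
finger_force: 29.8
```

```bash
python3 - <<'E'
from h import *
stat()
T=camera("top");S=camera("scene")
def bar(c,box):pass
import importlib
q=np.load("fit.npy")[3:];c,s=np.cos(q[2]),np.sin(q[2]);h=np.array([.651,-.185,.062])
def H(th,X):
    x,y,z=np.array(X)/1000;C,D=np.cos(th),np.sin(th);x,z=C*x+D*z,-D*x+C*z
    return h+[c*x-s*y,s*x+c*y,z]
# compare S hood outline with model silhouettes for several th
m=outline_of(S,"hood");print([(round(o["p"],2),int(o["pixels"].sum())) for o in m])
M=m[0]["pixels"]
for th in(0,.03,.06,.1,.15,.2):
    P=[H(th,(x,y,z)) for x in(-200,0) for y in(-140,140) for z in(0,80)]
    hu=cv2.convexHull(np.float32(proj(S,P)));I=np.zeros(M.shape,np.uint8);cv2.fillConvexPoly(I,np.int32(np.round(hu)),1);I=I>0
    print(th,round((I&M).sum()/(I|M).sum(),3))
E
```

```text
t 40.4 p [ 0.4065 -0.1988  0.1032] yaw 0.049 tilt 0.0035 w 0.0102 F [-9.6  3.7 21.5] ff 29.8 j [-0.14  0.54  0.62  2.17 -0.56  0.59  0.94]
[(0.61, 4087)]
0 0.824
0.03 0.831
0.06 0.834
0.1 0.822
0.15 0.802
0.2 0.784
```

Request:
play_rows --pt "0 0 0.1 0" --pt "0 0 0.2 0" --pt "0 0 0.2 0" --pt "0 0 0.2 0"

```text
clock: 40.95
eef_pos: [0.4065, -0.199, 0.1023]
tcp_rot: [-2.165, -2.272, -0.002]
wrist_force: [-15.3, 7.0, 42.5]
gripper_width: 0.0101
finger_force: 29.9
```

Request:
play_rows --pt "0 0 -0.1 0" --pt "0 0 -0.2 0" --pt "0 0 -0.2 0" --pt "0 0 -0.2 0" --gripper 38

```text
clock: 41.35
eef_pos: [0.4088, -0.199, 0.1026]
tcp_rot: [2.165, 2.276, -0.0]
wrist_force: [0.7, -0.1, -0.2]
gripper_width: 0.034
finger_force: 0.0
```

Request:
play_rows --pt "0 0 -1 0" --pt "0 0 -2.5 0" --pt "0 0 -5 0" --pt "0 0 -9 0" --pt "0 0 -13 0" --pt "0 0 -17 0" --pt "0 0 -20 0" --pt "0 0 -20 0" --pt "0 0 -20 0"

```text
clock: 42.25
eef_pos: [0.4085, -0.1986, 0.303]
tcp_rot: [2.164, 2.276, 0.002]
wrist_force: [0.5, 0.3, -0.5]
gripper_width: 0.0334
finger_force: 0.0
```

```bash
python3 - <<'E'
from rk import *
stat()
T=camera("top");S=camera("scene")
for t in("hood_handle","pack0_center","film_roll","sanitiser","egg_flat"):
    print(t,[[(np.round(f["point"]).tolist(),round(f["p"],2)) for f in find_in(c,t)[:3]] for c in(T,S)])
q=np.load("fit.npy")[3:];c,s=np.cos(q[2]),np.sin(q[2]);h=np.array([.651,-.185,.062])
def H(th,X):
    x,y,z=np.array(X)/1000;C,D=np.cos(th),np.sin(th);x,z=C*x+D*z,-D*x+C*z
    return h+[c*x-s*y,s*x+c*y,z]
g=cv2.GaussianBlur(cv2.cvtColor(S["img"],6),(0,0),.7).astype(float)
gt=cv2.GaussianBlur(cv2.cvtColor(T["img"],6),(0,0),.7).astype(float)
# hood far front-edge/handle brightness: sample along the bar in S for each theta, against samples beside it
for th in np.arange(-.04,.2,.02):
    P=proj(S,[H(th,(-245,y,55)) for y in np.linspace(-75,75,60)]);
    v=cv2.remap(g.astype(np.float32),P[:,:1].astype(np.float32),P[:,1:].astype(np.float32),1)
    P2=proj(S,[H(th,(-223,y,80)) for y in np.linspace(-130,130,60)])*0+proj(S,[H(th,(-196,y,80)) for y in np.linspace(-130,130,60)]);v2=cv2.remap(g.astype(np.float32),P2[:,:1].astype(np.float32),P2[:,1:].astype(np.float32),1)
    print(round(th,2),"bar",np.round(v.mean(),1),"edge strip",np.round(v2.mean(),1),P[30].round(1))
E
```

```text
t 42.2 p [ 0.4085 -0.1986  0.303 ] yaw 0.05 tilt 0.0014 w 0.0334 F [ 0.5  0.3 -0.5] ff 0.0 j [-0.45  0.18  0.92  2.01 -0.17  1.03  0.59]
hood_handle [[], [([294.0, 181.0], 0.71)]]
pack0_center [[([281.0, 186.0], 0.56)], [([317.0, 261.0], 0.87), ([287.0, 192.0], 0.5)]]
film_roll [[([166.0, 183.0], 0.64)], [([381.0, 342.0], 0.96), ([292.0, 181.0], 0.46)]]
sanitiser [[([184.0, 236.0], 0.68)], [([417.0, 309.0], 0.79)]]
egg_flat [[([473.0, 220.0], 0.88), ([369.0, 198.0], 0.4)], [([330.0, 278.0], 0.69)]]
-0.04 bar 96.7 edge strip 26.5 [323.7 167.8]
-0.02 bar 97.2 edge strip 30.0 [323.5 166.9]
0.0 bar 100.7 edge strip 33.4 [323.3 166.1]
0.02 bar 105.8 edge strip 36.5 [323.  165.3]
0.04 bar 111.2 edge strip 39.5 [322.7 164.4]
0.06 bar 116.4 edge strip 42.1 [322.4 163.6]
0.08 bar 121.1 edge strip 44.1 [322.1 162.8]
0.1 bar 125.2 edge strip 45.3 [321.7 162. ]
0.12 bar 129.0 edge strip 45.8 [321.3 161.3]
0.14 bar 132.2 edge strip 45.5 [320.9 160.5]
0.16 bar 135.1 edge strip 44.6 [320.5 159.7]
0.18 bar 137.4 edge strip 43.4 [320. 159.]
```

Request:
play_rows --pt "0 -0.1 4 0" --pt "0 -0.1 8 0" --pt "0 -0.1 11 0" --pt "0 -0.1 13 0" --pt "0 -0.1 14.5 0" --pt "0 -0.1 14.5 0" --gripper 0

```text
clock: 43.45
eef_pos: [0.4063, -0.1985, 0.1562]
tcp_rot: [-2.163, -2.274, 0.003]
wrist_force: [-0.1, 0.1, -0.1]
gripper_width: 0.0001
finger_force: 0.0
```

Request:
play_rows --pt "0 0 0.3 0" --pt "0 0 0.6 0" --pt "0 0 0.9 0" --pt "0 0 1.2 0" --pt "0 0 1.4 0" --pt "0 0 1.4 0"

```text
clock: 44.05
eef_pos: [0.4074, -0.1988, 0.1436]
tcp_rot: [-2.165, -2.276, 0.0]
wrist_force: [1.1, 0.2, 0.4]
gripper_width: 0.0002
finger_force: 0.0
```

Request:
play_rows --pt "0 0 0.2 0" --pt "0 0 0.4 0" --pt "0 0 0.5 0" --pt "0 0 0.5 0"

```text
clock: 44.45
eef_pos: [0.4074, -0.1989, 0.1386]
tcp_rot: [-2.165, -2.276, 0.0]
wrist_force: [-0.7, -0.1, 1.0]
gripper_width: 0.0003
finger_force: 0.0
```

Request:
play_rows --pt "0 0 0.1 0" --pt "0 0 0.2 0" --pt "0 0 0.2 0" --pt "0 0 0.2 0"

```text
clock: 44.85
eef_pos: [0.4075, -0.199, 0.1379]
tcp_rot: [-2.165, -2.275, -0.003]
wrist_force: [-6.0, 2.6, 22.0]
gripper_width: 0.0007
finger_force: 11.3
```

Request:
play_rows --pt "0 0 0.1 0" --pt "0 0 0.2 0" --pt "0 0 0.2 0" --pt "0 0 0.2 0"

```text
clock: 45.25
eef_pos: [0.4075, -0.1991, 0.1375]
tcp_rot: [-2.166, -2.274, -0.006]
wrist_force: [-13.1, 6.8, 51.9]
gripper_width: -0.0
finger_force: 25.7
```

The tips meet the bar at z = 0.124 m, exactly its shut height, and it doesn't give. I retreat and check the packs numerically.

Request:
play_rows --pt "0 0 -1 0" --pt "0 0 -4 0" --pt "0 0 -9 0" --pt "0 0 -14 0" --pt "0 0 -18 0" --pt "0 0 -18 0" --pt "0 0 -18 0"

```text
clock: 45.95
eef_pos: [0.4078, -0.1986, 0.3152]
tcp_rot: [2.164, 2.276, 0.003]
wrist_force: [-0.1, 1.2, -1.1]
gripper_width: 0.0005
finger_force: 0.0
```

```bash
python3 - <<'E'
from rk import *
import pickle
stat()
T=camera("top");S=camera("scene");T3,S3=pickle.load(open("cams3.pkl","rb"))
def warm(c,box):
    y0,y1,x0,x1=box;im=cv2.GaussianBlur(c["img"],(0,0),1)[y0:y1,x0:x1].astype(int);m=((im[...,2]-im[...,0])>18).astype(np.uint8)
    n,_,st,ce=cv2.connectedComponentsWithStats(m);return [(np.round(ce[i]+[x0,y0],1).tolist(),int(st[i,4])) for i in range(1,n) if st[i,4]>8]
bt=(155,240,222,300);bs=(235,325,295,390)
print("T now",warm(T,bt));print("T 1pack",warm(T3,bt));print("S now",warm(S,bs));print("S 1pack",warm(S3,bs))
for y in(0,-74):print(y,[(proj(T,W((51+d,y,38)))[0].round(1),proj(S,W((51+d,y,38)))[0].round(1)) for d in(-23,23)])
l=pickle.load(open("cams.pkl","rb"))
for n,(y0,y1,x0,x1) in{"roll/bottle T":(150,260,130,215),"flat T":(195,255,430,505)}.items():
    d=np.abs(T["img"][y0:y1,x0:x1].astype(int)-l[0]["img"][y0:y1,x0:x1]).mean(2);print(n,d.mean().round(2),np.percentile(d,99).round(1))
E
```

```text
t 46.0 p [ 0.4078 -0.1986  0.3152] yaw 0.051 tilt 0.0022 w 0.0005 F [-0.1  1.2 -1.1] ff 0.0 j [-0.5   0.16  0.96  2.   -0.15  1.05  0.59]
T now [([262.3, 176.0], 17), ([283.7, 178.3], 15), ([261.8, 182.5], 41), ([283.0, 184.9], 39), ([260.1, 194.0], 64), ([281.6, 196.3], 63)]
T 1pack [([262.3, 176.0], 17), ([261.8, 182.5], 37), ([259.9, 194.0], 64)]
S now [([324.0, 257.7], 23), ([312.9, 261.4], 38), ([333.5, 275.5], 31), ([339.7, 272.6], 9), ([321.6, 279.2], 53), ([382.2, 320.1], 56)]
S 1pack [([333.4, 275.3], 33), ([339.7, 272.6], 9), ([321.8, 279.4], 57), ([382.2, 320.1], 56)]
0 [(array([259.9, 193.4]), array([336.5, 275.2])), (array([261.8, 179.9]), array([323.4, 280.3]))]
-74 [(array([282. , 195.9]), array([326.9, 257.8])), (array([283.8, 182.4]), array([314.2, 262.6]))]
roll/bottle T 3.86 7.7
flat T 10.44 63.7
```

```bash
python3 - <<'E'
from h import *
import pickle
T=camera("top");T0=pickle.load(open("cams.pkl","rb"))[0]
t=T0["img"][200:250,462:498]
r=cv2.matchTemplate(T["img"][190:260,450:510],t,cv2.TM_CCOEFF_NORMED);print(cv2.minMaxLoc(r),"expect (12,10)")
E
```

```text
(-0.26269590854644775, 0.9912012219429016, (2, 17), (12, 10)) expect (12,10)
```

The egg flat hasn't moved. Everything is in place, so I hand in.

```bash
python3 -c "
from bench import sign_off
print(sign_off())"
```

```text
the job is handed in; nothing more can be done
None
```

The job is handed in: both egg packs sit upright in bays 0 and 1 about 5 mm short of their home points, the hood is fully shut, and the film roll, bottle and egg flat stand where they were; the judge's verdict was not shown.

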